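Put away optomechanics after taking down a setup

ROBOT

A 7-joint arm with a two-finger parallel gripper is mounted at the origin on the work surface. World frame = base frame: x ahead of the robot, y to its left, z up, the work surface at z = 0. Lengths are in m, angles in rad, forces in N, time in s.
With the tool pointing down it reaches from about 0.425 to 0.8 m from the base axis. Payload 8.3 kg.
Tool frame: the origin (TCP) lies at the very end of the fingers, on their centre line; the grasp point (between the pads) lies grasp_offset behind it (grasp_offset is the distance from the TCP to the grasp point, in m); z points along the fingers, y is the direction in which the jaws open and shut (so a half turn about z gives the same grasp; the last joint's range is limited). The gripper opens to 85 mm and grips with 20 to 120 N. Pads are 22 mm wide; open, the fingers measure 114 mm over their backs; the gripper's body (76 mm by 85 mm) begins 54 mm behind the grasp point. The pads swing forward as they close: fully open they stand 13 mm farther back than shut.
Start: joints at [1.047, 0.383, 0.016, 1.37, -0.006, 1.388, -0.046], TCP at [0.278, -0.56, 0.231] pointing down, gripper open.
Joint ranges: [-2.95, 2.95], [-0.25, 2.06], [-1.52, 1.56], [0.18, 2.33], [-1.44, 4.58], [0.02, 2.06], [-3.01, 3.01]. Speed limits (rad/s): [2.39, 2.39, 3.01, 3.01, 3.14, 3.14, 3.14].

INTERFACE

Orientations are given as a rotation vector (axis times angle).
In Python, from plant import get_obs, get_image, sign_off, grasp_offset gives the robot as it stands. The module is installed in compiled form; this text tells all that it offers.
- The arm moves only by the tool step_arm, never from a script. Its argument "plan" is one flat list of numbers, 7 for each row, row after row: the shift along the tool's x, y, z in mm, then the turn, a rotation vector about the tool's x, y, z in rad, then the finger opening in mm, from 0 to 85.4. In form: [tx, ty, tz, ax, ay, az, hand, tx, ty, tz, ax, ay, az, hand, ...]. A call has exactly 10 rows; each row shifts and turns the commanded pose from where the row before left it, along the tool's axes as they then stand; what a row does not reach is not made up. A row lasts 1/10 s, in which the tool goes at most 50 mm and 8.59 degrees, less where a joint would pass 70% of its speed; a pose out of reach is approached as far as the arm can. A call is refused whole if a number of a shift passes 50 or a number of a turn 0.15, either way. A call with a gripper value outside its range is refused whole. The fingers move at their own pace and stop on an object; the grip force is fixed at half the most. Time passes only in rows, so rows that do not move let the fingers close, or fill a call up. It gives the time, the measured TCP pose, the force and the opening at its end, in the units of the state.
- get_obs(): the state, without advancing time (a new reading comes with each control period).
- get_image(name): name is "scene" or "top"; returns a dict with "color" (480x640x3 uint8, red, green, blue), "camera_matrix" (3x3 intrinsics, pixels), "eye" and "rotation" of the camera in the world. Camera axes: x right, y down, z forward; pixel columns grow to the right and rows downward; lengths in m; the calibration is good to about 2 mm. A picture is of the moment at which its call begins. There is no depth.
- sign_off(): hands the job in, once; it reports no verdict.
The state is a dict: "t": time; "joints": joint angles; "joint_velocities": joint speeds; "joint_torque": joint torques, N m; "tcp_pos": TCP position; "eef_rot": TCP orientation; "force": force on the tool from outside, world axes, zero at the start; "moment": the same for the moment, N m; "opening": finger opening in m.
Only numpy, scipy, OpenCV 4.12 (cv2) and the standard library are available. Lean on these libraries where they do the work, as an engineer would, in place of code of your own. Each camera call takes 0.05 s, during which the arm holds its last target.

TASK

Put away the five loose optics parts left on the optical table: each goes into the empty front compartment of the tray whose rear compartment already holds parts of its own kind, the two pedestal posts standing upright, the two clamping forks and the lens mount lying flat, all of them resting on the compartment floor and none on top of another. Lower each part in and let it go there, do not drop or throw it, and leave the hex driver and the lens standing on its post where they are.

Things in the scene. Friction and masses are not known exactly. Their poses are not given: they have to be found in the camera images.
- post_a_center (a point): Loose pedestal post: plain steel cylinder 25 mm across, 50 mm tall, standing on a flanged foot 31 mm across and 6 mm thick; small dark hole in its top; 0.2 kg. Point: on its axis, half-way up (25 mm above its underside); z is its axis.
- post_b_center (a point): Loose pedestal post: plain steel cylinder 25 mm across, 50 mm tall, standing on a flanged foot 31 mm across and 6 mm thick; small dark hole in its top; 0.2 kg. Point: on its axis, half-way up (25 mm above its underside); z is its axis.
- fork_a_center (a point): Loose clamping fork lying flat: aluminium bar 10 mm thick, 76 mm long, 0.09 kg. Slotted tail 22 mm wide; at the front a U 42 mm wide with two prongs. Point: mid-tail on the centreline, half-way up (5 mm above underside), to be gripped across the tail (straight sides 20 mm behind to 20 mm ahead of it). x to the prongs, y across, z up. The fork reaches 20 mm behind and 56 mm ahead of the point.
- fork_b_center (a point): Loose clamping fork lying flat: aluminium bar 10 mm thick, 76 mm long, 0.09 kg. Slotted tail 22 mm wide; at the front a U 42 mm wide with two prongs. Point: mid-tail on the centreline, half-way up (5 mm above underside), to be gripped across the tail (straight sides 20 mm behind to 20 mm ahead of it). x to the prongs, y across, z up. The fork reaches 20 mm behind and 56 mm ahead of the point.
- lens_mount_center (a point): Loose lens mount: a flat black ring 36 mm across and 14 mm high, lying face up with a pale glass lens 25 mm across inside it, about 0.06 kg; gripped across its round outside. This point is on its axis, half-way up (7 mm above its underside); z is its axis.
- post_tray: Grey tray, fixed, 168 (x) by 138 (y) by 25 mm high, walls 4 mm. Origin under its centre; x to its rear (away from robot), y left, z up. Empty front compartment: inside x -80 to 30, y -65 to 65 mm. Rear compartment (x 34 to 80) filled with fixed stock: three pedestal posts, standing, tops 54 mm above the table. Floor 4 mm above the table. For the posts.
- fork_tray: Grey tray, fixed, 168 (x) by 138 (y) by 25 mm high, walls 4 mm. Origin under its centre; x to its rear (away from robot), y left, z up. Empty front compartment: inside x -80 to 30, y -65 to 65 mm. Rear compartment (x 34 to 80) filled with fixed stock: a pile of three clamping forks lying flat across the tray, top 35 mm above the table. Floor 4 mm above the table. For the forks.
- lens_tray: Grey tray, fixed, 168 (x) by 138 (y) by 25 mm high, walls 4 mm. Origin under its centre; x to its rear (away from robot), y left, z up. Empty front compartment: inside x -80 to 30, y -65 to 65 mm. Rear compartment (x 34 to 80) filled with fixed stock: three lens mounts, flat, tops 22 mm above the table. Lined with grey foam, its top (the floor) 8 mm above the table. For the lens mount.
- hex_driver_center (a point): Bystander: a loose screwdriver-shaped hex driver 170 mm long with a black handle about 25 mm thick, lying on the table to the right of the trays, roughly along the world's x. This point is at its middle. Leave it alone.
- mounted_lens_center (a point): Bystander: a loose black lens on a post, 117 mm tall on a round foot 58 mm across, standing on the table to the left of the trays. This point is on its axis, 55 mm above its underside. Leave it standing where it is.
Mind the look-alikes: they are no part of the job. Leave any red look-alike of the part that bears post_a_center alone. What is shaped like the part that bears post_b_center but green is not meant.

How it is judged:
At the end, for the whole second after the job is handed in: Posts upright, forks and lens mount flat (all within 7 degrees), each in the front compartment of the tray stocked with its kind: centre inside the compartment walls, within 5 mm of its resting height on the floor, released and at rest (x of post_a_center in the frame of post_tray between -0.08 and 0.03 m and y of post_a_center in the frame of post_tray between -0.065 and 0.065 m and z of post_a_center in the frame of post_tray between 0.024 and 0.034 m and angle between each of post_a_center, post_b_center, fork_a_center, fork_b_center, lens_mount_center's own z axis and vertical below 0.12 rad and linear speed of each of post_a, post_b, fork_a, fork_b, lens_mount below 0.02 m/s and contact force between each of post_a, post_b, fork_a, fork_b, lens_mount and the fingers below 0.05 N and x of post_b_center in the frame of post_tray between -0.08 and 0.03 m and y of post_b_center in the frame of post_tray between -0.065 and 0.065 m and z of post_b_center in the frame of post_tray between 0.024 and 0.034 m and x of fork_a_center in the frame of fork_tray between -0.08 and 0.03 m and y of fork_a_center in the frame of fork_tray between -0.065 and 0.065 m and z of fork_a_center in the frame of fork_tray between 0.004 and 0.014 m and x of fork_b_center in the frame of fork_tray between -0.08 and 0.03 m and y of fork_b_center in the frame of fork_tray between -0.065 and 0.065 m and z of fork_b_center in the frame of fork_tray between 0.004 and 0.014 m and x of lens_mount_center in the frame of lens_tray between -0.08 and 0.03 m and y of lens_mount_center in the frame of lens_tray between -0.065 and 0.065 m and z of lens_mount_center in the frame of lens_tray between 0.01 and 0.02 m); the robot touches nothing.
It fails at once if a part falls freely through more than about 10 mm (dropped or thrown) ((contact force between post_a and anything else below 0.001 N and linear speed of post_a above 0.45 m/s) or (contact force between post_b and anything else below 0.001 N and linear speed of post_b above 0.45 m/s) or (contact force between fork_a and anything else below 0.001 N and linear speed of fork_a above 0.45 m/s) or (contact force between fork_b and anything else below 0.001 N and linear speed of fork_b above 0.45 m/s) or (contact force between lens_mount and anything else below 0.001 N and linear speed of lens_mount above 0.45 m/s)).
It fails at once if the hex driver is pushed more than 20 mm (distance of hex_driver_center from where it was at the start of the episode above 0.02 m).
It fails at once if the lens on its post is pushed more than 15 mm or knocked over (distance of mounted_lens_center from where it was at the start of the episode above 0.015 m).
It also fails if it takes over 125 s, if anything falls off the work surface, if the arm or the gripper's body presses on something with over 40 N, if the wrist force passes 120 N, or if a joint passes its speed limit or range.

## Working session

There is one attempt and no reset: what is moved stays moved. The work goes in short steps, Python scripts to look and compute and a tool call to move; the robot and the scene stay as the last step left them, time stands still between calls to the robot, and variables do not carry over. Pictures are saved under pics/ and viewed, and the job is handed in when it is done.

Besides the shell and the picture viewer there is one more tool, called after "Call:" as name(argument=value, ...) on one line, values as JSON. step_arm: Moves the arm, as the interface text tells. Its arguments: {"type":"object","properties":{"plan":{"type":"array","items":{"type":"number"}}},"required":["plan"]}

```bash
mkdir -p pics; cat > h.py <<'E'
import numpy as np, cv2
from plant import *
def shot(name,fn):
    d=get_image(name); cv2.imwrite('pics/'+fn,d['color'][:,:,::-1]); np.savez('pics/'+fn+'.npz',**d); return d
def ray(d,u,v,z):
    K=np.array(d['camera_matrix']);R=np.array(d['rotation']);e=np.array(d['eye'])
    r=R@np.linalg.solve(K,[u,v,1.]); return e+r*(z-e[2])/r[2]
def proj(d,p):
    K=np.array(d['camera_matrix']);R=np.array(d['rotation']);e=np.array(d['eye'])
    q=K@(R.T@(np.array(p)-e)); return q[:2]/q[2]
def crop(fn,out,x0,y0,x1,y1,s):
    im=cv2.imread('pics/'+fn)[y0:y1,x0:x1]; cv2.imwrite('pics/'+out,cv2.resize(im,None,fx=s,fy=s,interpolation=cv2.INTER_CUBIC))
E
python3 - <<'E'
from h import *
for n in ['scene','top']:
    d=shot(n,n+'0.png'); print(n,d['camera_matrix'],d['eye'],d['rotation'])
o=get_obs(); print(o, grasp_offset)
E
```

```text
scene [[457.31097715   0.         317.98946197]
 [  0.         457.31097715 230.9112542 ]
 [  0.           0.           1.        ]] [1.00176028 0.22384758 0.87386687] [-1.47613812 -2.36867571  0.6506346 ]
top [[485.12781875   0.         323.80093474]
 [  0.         485.12781875 238.75158245]
 [  0.           0.           1.        ]] [ 0.48996817 -0.00366209  1.07018418] [-2.19878675  2.14934998 -0.04542285]
{'t': 0.1, 'joints': array([ 1.04708597,  0.38416254,  0.01635742,  1.37101512, -0.00629545,
        1.38820316, -0.04647396]), 'joint_velocities': array([ 0.00182549, -0.00162611,  0.00046822, -0.00280701,  0.00016518,
        0.00083752, -0.00180655]), 'joint_torque': array([ 2.54500381e-03, -6.29140878e+01,  8.47097039e-01, -3.72759318e+01,
        1.68163731e-02,  1.04975750e-02,  2.66917453e-05]), 'tcp_pos': array([ 0.27776765, -0.55939204,  0.23038882]), 'eef_rot': array([-3.05689102e+00, -7.17229628e-01,  6.57663797e-04]), 'force': array([ 0.41644531, -1.05608805,  0.05203226]), 'moment': array([-0.00130447, -0.03980716, -0.00573121]), 'opening': 0.08540375540094376} 0.0187
```

```bash
sed -i "s/R=np.array(d\['rotation'\])/R=cv2.Rodrigues(np.array(d['rotation'],float))[0]/" h.py; echo ok
```

```text
ok
```

View pics/scene0.png

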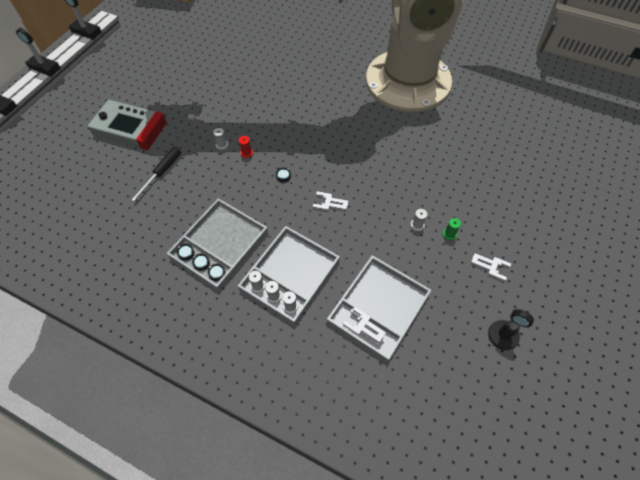

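View pics/top0.png

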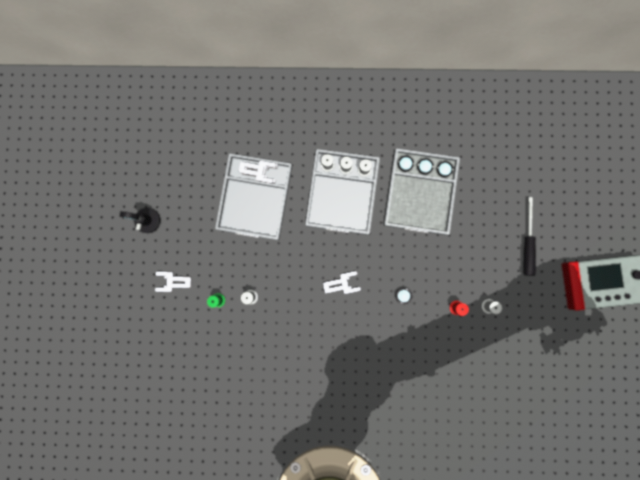

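```bash
python3 - <<'E'
from h import *
crop('top0.png','c1.png',140,250,290,330,5)
crop('top0.png','c2.png',310,250,510,330,4)
crop('top0.png','c3.png',205,140,465,245,3)
d=np.load('pics/top0.png.npz');s=np.load('pics/scene0.png.npz')
print(proj(d,[0.278,-.56,.23]),proj(s,[0.278,-.56,.23]),proj(d,[0,0,0]))
for n,u,v,z in [('postA',249,297,.05),('postB',493,307,.05),('forkL',173,281,.01),('forkR',342,283,.01),('lens',403,296,.014),('ml',150,219,0),('hx',530,255,.01),('t1',328,192,.0)]:
    print(n,ray(d,u,v,z).round(3))
E
```

```text
[667.09836154 407.19286705] [154.02233596   3.13453632] [329.37110978 502.11133811]
postA [0.433 0.178 0.05 ]
postB [ 0.425 -0.33   0.05 ]
forkL [0.462 0.354 0.01 ]
forkR [ 0.466 -0.017  0.01 ]
lens [ 0.441 -0.149  0.014]
ml [0.598 0.415 0.   ]
hx [ 0.536 -0.422  0.01 ]
t1 [0.667 0.018 0.   ]
```

View pics/c1.png

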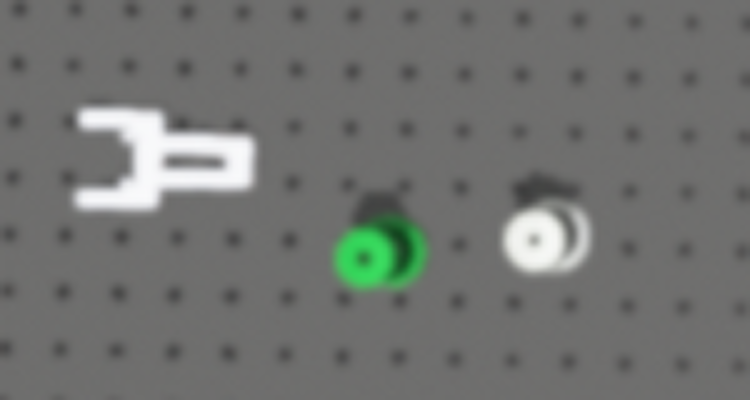

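View pics/c2.png

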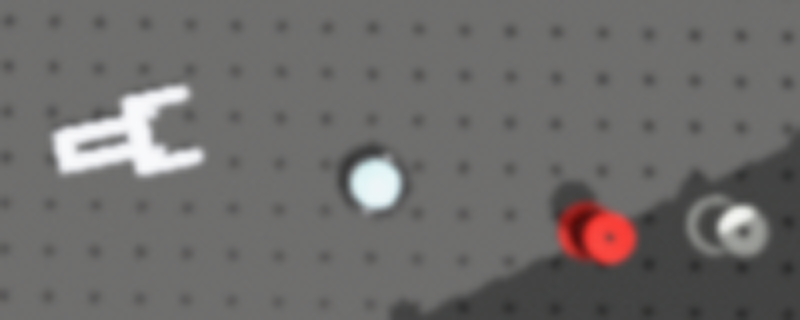

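View pics/c3.png

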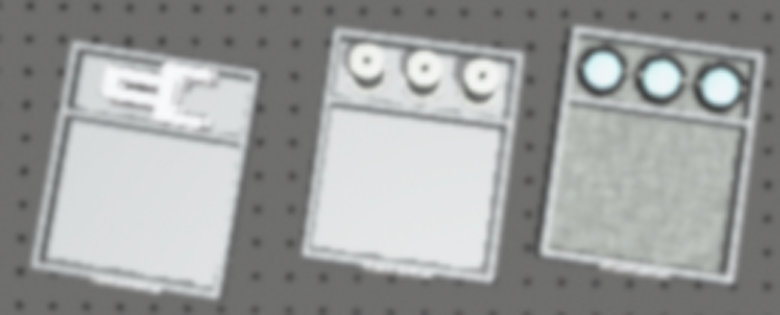

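```bash
cat > meas.py <<'E'
from h import *
d=np.load('pics/top0.png.npz');s=np.load('pics/scene0.png.npz')
def C(U,V,x0,y0,k): return (U+.5)/k-.5+x0,(V+.5)/k-.5+y0
P={}
def m(n,U,V,x0,y0,k,z): P[n]=ray(d,*C(U,V,x0,y0,k),z); print(n,P[n].round(4),'scene px',proj(s,P[n]).round(1))
if __name__=='__main__':
  a=(140,250,5);b=(310,250,4);c=(205,140,3)
  m('pA top',533,240,*a,.05);m('pA foot',555,237,*a,.006)
  m('pB top',743,231,*b,.05);m('pB foot',715,224,*b,.006)
  m('red top',610,238,*b,.05); m('green top',364,258,*a,.05)
  m('lens',375,182,*b,.014)
  m('fL tail',254,162,*a,.01);m('fL prong',76,158,*a,.01)
  m('fR tail',58,153,*b,.01);m('fR prong',195,124,*b,.01)
  for f,(q) in dict(L='fL',R='fR').items():
    t,p=P[q+' tail'],P[q+' prong'];v=p-t;n=np.linalg.norm(v);print(q,'len',n,'pt',(t+v/n*.02).round(4),'heading',np.degrees(np.arctan2(v[1],v[0])))
  for n,q in dict(fork=[(72,42),(260,70),(218,298),(33,268)],post=[(335,28),(524,50),(494,281),(303,255)],lens=[(573,26),(763,50),(733,283),(541,254)]).items():
    w=np.array([ray(d,*C(U,V,*c),.025) for U,V in q]);ce=w.mean(0)
    fx=(w[0]+w[1]-w[2]-w[3])/2;fy=(w[0]+w[3]-w[1]-w[2])/2
    print(n,'centre',ce.round(4),'size',np.linalg.norm(fx).round(4),np.linalg.norm(fy).round(4),'yaw',np.degrees(np.arctan2(fx[1],fx[0])).round(1),np.degrees(np.arctan2(-fy[0],fy[1])).round(1),'scene px',proj(s,ce).round(1), [proj(s,x).round().tolist() for x in w])
E
python3 meas.py; python3 -c "
from h import *
crop('scene0.png','s1.png',200,110,520,290,2.5)"
```

```text
pA top [0.4317 0.1838 0.05  ] scene px [420.7 213.5]
pA foot [0.4307 0.1823 0.006 ] scene px [416.4 223.6]
pB top [ 0.4245 -0.3347  0.05  ] scene px [217.1 131.5]
pB foot [ 0.425 -0.334  0.006] scene px [220.6 144. ]
red top [ 0.4191 -0.2664  0.05  ] scene px [242.6 139.4]
green top [0.4224 0.2549 0.05  ] scene px [454.1 222.6]
lens [ 0.4434 -0.1497  0.014 ] scene px [282.1 173.3]
fL tail [0.4603 0.3152 0.01  ] scene px [471.3 256.8]
fL prong [0.4601 0.3941 0.01  ] scene px [508.2 271.6]
fR tail [0.4546 0.0217 0.01  ] scene px [346.2 204.3]
fR prong [ 0.4721 -0.0524  0.01  ] scene px [313.5 198.2]
fL len 0.07885322528272977 pt [0.4603 0.3352 0.01  ] heading 90.10966850382374
fR len 0.07614459507142672 pt [0.4592 0.0022 0.01  ] heading -76.70686329904593
fork centre [0.6509 0.1807 0.025 ] size 0.1687 0.1381 yaw -8.2 -7.7 scene px [378.9 304. ] [[389.0, 359.0], [325.0, 319.0], [371.0, 255.0], [430.0, 289.0]]
post centre [ 0.6664 -0.0139  0.025 ] size 0.1688 0.1387 yaw -6.4 -6.2 scene px [288. 271.] [[293.0, 322.0], [236.0, 287.0], [284.0, 226.0], [338.0, 256.0]]
lens centre [ 0.6699 -0.1858  0.025 ] size 0.1694 0.1383 yaw -7.0 -6.9 scene px [216.1 240.3] [[216.0, 287.0], [164.0, 254.0], [217.0, 198.0], [266.0, 227.0]]
```

View pics/s1.png

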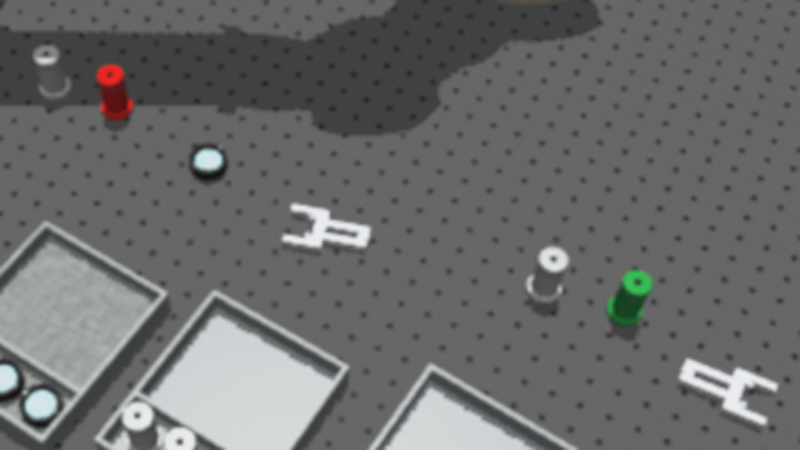

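Call:
step_arm(plan=[0,0,0,0,0,-0.139,85,0,0,0,0,0,-0.139,85,0,0,0,0,0,-0.139,85,0,0,0,0,0,-0.139,85,0,0,0,0,0,-0.139,85,0,0,0,0,0,-0.139,85,0,0,0,0,0,-0.139,85,0,0,0,0,0,-0.137,85,0,0,0,0,0,0,85,0,0,0,0,0,0,85])

```text
t: 1.1
tcp_pos: [0.2778, -0.5597, 0.2309]
eef_rot: [-2.226, -2.216, -0.001]
force: [0.5, -0.3, -0.6]
opening: 0.0849
```

```bash
cat >> h.py <<'E'
def go(x,y,z,yaw):
    o=get_obs(); R=cv2.Rodrigues(o['eef_rot'])[0]; cy=np.degrees(np.arctan2(R[1,0],R[0,0]))
    a=np.radians(yaw); Rt=np.array([[np.cos(a),np.sin(a),0],[np.sin(a),-np.cos(a),0],[0,0,-1]])
    e=cv2.Rodrigues(R.T@Rt)[0].ravel()
    D=np.array([x,y,z])-o['tcp_pos']
    print('t',round(o['t'],2),'tcp',o['tcp_pos'].round(4),'yaw',round(cy,2),'open',round(o['opening'],4),'F',o['force'].round(1),'j',o['joints'].round(2))
    print('shift now-axes mm',(R.T@D*1000).round(1),'turn',e.round(4),'shift after-turn axes mm',(Rt.T@D*1000).round(1))
E
python3 -c "
from h import *
go(.425,-.334,.10,90)"
```

```text
t 1.1 tcp [ 0.2778 -0.5597  0.2309] yaw 89.76 open 0.0849 F [ 0.5 -0.3 -0.6] j [ 1.17  0.39 -0.16  1.36  0.06  1.39  1.01]
shift now-axes mm [226.2 146.3 131. ] turn [-0.0002 -0.0008 -0.0042] shift after-turn axes mm [225.7 147.2 130.9]
```

Call:
step_arm(plan=[28,18,8,0,0,-0.004,85,28,18,8,0,0,0,85,28,18,8,0,0,0,85,28,18,8,0,0,0,85,28,18,8,0,0,0,85,28,19,8,0,0,0,85,28,19,8,0,0,0,85,30,19,8,0,0,0,85,0,0,30,0,0,0,85,0,0,30,0,0,0,85])

```text
t: 2.1
tcp_pos: [0.4257, -0.3321, 0.1073]
eef_rot: [2.216, 2.223, 0.001]
force: [-0.1, -0.6, 0.8]
opening: 0.0852
```

```bash
python3 -c "
from h import *
go(.425,-.334,.012,90)
shot('top','t1.png'); crop('t1.png','t1c.png',420,220,580,340,5)"
```

```text
t 2.1 tcp [ 0.4257 -0.3321  0.1073] yaw 90.18 open 0.0852 F [-0.1 -0.6  0.8] j [ 0.86  0.31 -0.3   1.76  0.1   1.08  0.52]
shift now-axes mm [-1.8 -0.9 95.3] turn [0.002  0.0012 0.0032] shift after-turn axes mm [-1.9 -0.7 95.3]
```

View pics/t1c.png

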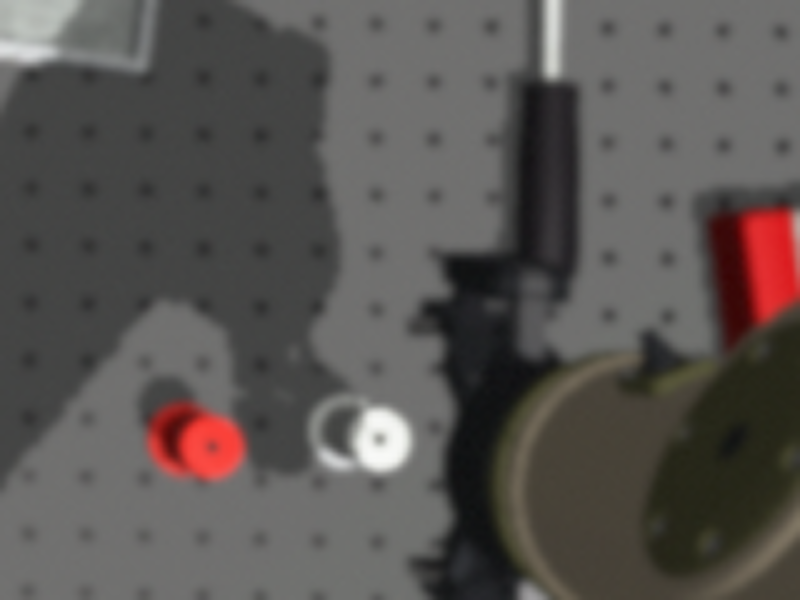

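```bash
python3 -c "
from h import *
d=np.load('pics/t1.png.npz')
for p in [(.4257,-.3321,.12),(.4257+.05,-.3321+.011,.12),(.4257+.05,-.3321-.011,.12),(.4257-.05,-.3321+.011,.12),(.4257-.05,-.3321-.011,.12),(.4257-.05,-.3321+.011,.18)]: print((proj(d,p)-[420,220])*5)
shot('scene','s2.png'); crop('s2.png','s2c.png',140,60,300,180,5)"
```

```text
[429.50442939 446.73459713]
[400.56810012 315.79042687]
[458.0057598  317.17229913]
[400.81457748 577.15388241]
[458.66901924 578.711704  ]
[457.1299501  598.96942119]
```

View pics/s2c.png

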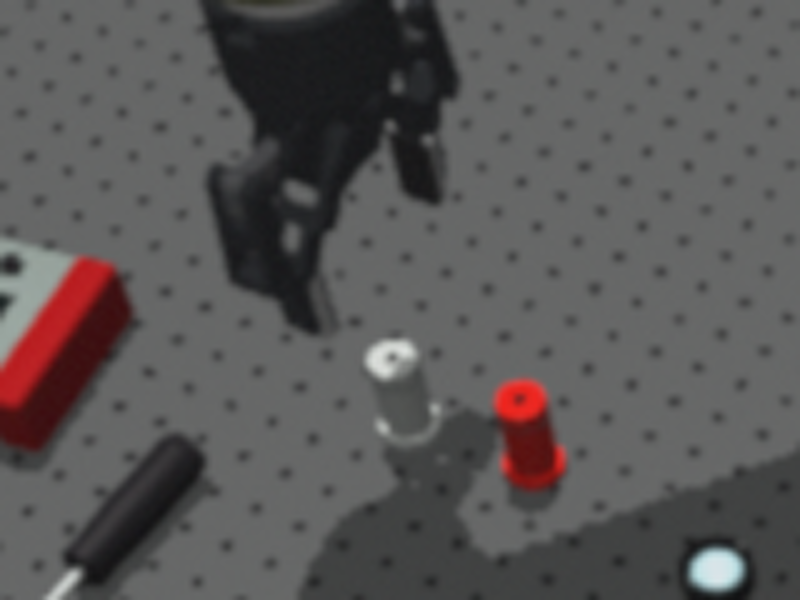

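Call:
step_arm(plan=[-2,-0.7,15,0,0,0,85,0,0,20,0,0,0,85,0,0,20,0,0,0,85,0,0,20,0,0,0,85,0,0,14,0,0,0,85,0,0,6,0,0,0,85,0,0,0,0,0,0,20,0,0,0,0,0,0,15,0,0,0,0,0,0,15,0,0,0,0,0,0,15])

```text
t: 3.2
tcp_pos: [0.4239, -0.3356, 0.0131]
eef_rot: [2.216, 2.225, 0.0]
force: [0.2, -0.4, -0.1]
opening: 0.0277
```

Call:
step_arm(plan=[0,0,0,0,0,0,15,0,0,0,0,0,0,15,0,0,0,0,0,0,15,0,0,-3,0,0,0,15,0,0,-6,0,0,0,15,0,0,-14,0,0,0,15,0,0,-20,0,0,0,15,0,0,-20,0,0,0,15,0,0,-12,0,0,0,15,0,0,0,0,0,0,15])

```text
t: 4.2
tcp_pos: [0.4246, -0.3361, 0.0897]
eef_rot: [2.214, 2.223, 0.001]
force: [-0.1, -0.5, -1.8]
opening: 0.0237
```

```bash
python3 -c "
from h import *
d=shot('scene','s3.png'); crop('s3.png','s3c.png',140,60,300,180,5)
import math
def tr(c,yaw,x,y):
    a=math.radians(yaw); return (c[0]+x*math.cos(a)-y*math.sin(a), c[1]+x*math.sin(a)+y*math.cos(a))
pt=((.6664,-.0139),-6.3); ft=((.6509,.1807),-7.9); lt=((.6699,-.1858),-7)
print('pB',tr(*pt,-.025,-.032),'pA',tr(*pt,-.025,.032),'fL',tr(*ft,-.0475,.0),'fR',tr(*ft,-.0025,0),'lens',tr(*lt,-.025,0))
x,y=tr(*pt,-.025,-.032)
go(x,y,.075,90)"
```

```text
pB (0.638039478158707, -0.04296339279728962) pA (0.6450624740685339, 0.020650108351841882) fL (0.6038508004961803, 0.18722861593676446) fR (0.6484237263419043, 0.18104361136509287) lens (0.645086346208967, -0.1827532664148713)
t 4.25 tcp [ 0.4239 -0.3356  0.0882] yaw 90.23 open 0.0239 F [ 0.1  0.1 -1.5] j [ 0.86  0.34 -0.3   1.78  0.11  1.04  0.52]
shift now-axes mm [291.8 215.3  13.2] turn [0.0015 0.0013 0.004 ] shift after-turn axes mm [292.7 214.1  13.2]
```

View pics/s3c.png

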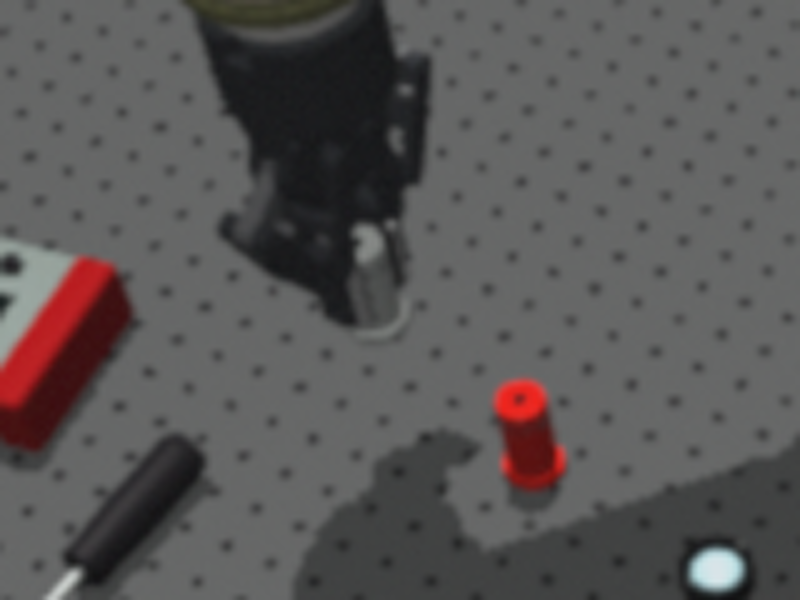

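Call:
step_arm(plan=[20,14,0,0,0,0,15,32,23,0,0,0,0,15,32,23,0,0,0,0,15,32,23,0,0,0,0,15,32,23,0,0,0,0,15,32,23,0,0,0,0,15,32,23,0,0,0,0,15,32,23,0,0,0,0,15,32,24,0,0,0,0,15,17,15,0,0,0,0,15])

```text
t: 5.25
tcp_pos: [0.6367, -0.0368, 0.0858]
eef_rot: [-2.211, -2.228, -0.001]
force: [-0.1, 0.7, -2.2]
opening: 0.0237
```

```bash
python3 -c "
from h import *
d=shot('scene','s4.png'); crop('s4.png','s4c.png',220,180,380,300,5)
go(.638,-.043,.0165,90)"
```

```text
t 5.3 tcp [ 0.6381 -0.0337  0.0859] yaw 90.63 open 0.0239 F [ 0.2  3.5 -1.1] j [ 0.3   0.55 -0.41  1.5   0.23  1.14 -0.14]
shift now-axes mm [-9.6 -0.2 69.3] turn [-0.0004 -0.0043  0.0109] shift after-turn axes mm [-9.3 -0.1 69.4]
```

View pics/s4c.png

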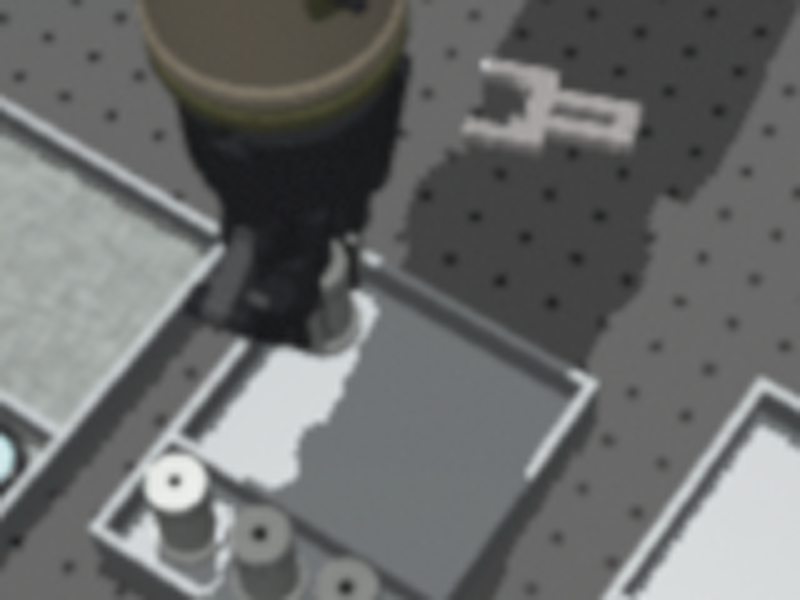

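Call:
step_arm(plan=[0,0,0,0,0,0,15,0,0,6,0,0,0,15,0,0,10,0,0,0,15,0,0,10,0,0,0,15,0,0,8,0,0,0,15,0,0,6,0,0,0,15,0,0,0,0,0,0,15,0,0,0,0,0,0,15,0,0,0,0,0,0,15,0,0,0,0,0,0,15])

```text
t: 6.3
tcp_pos: [0.6366, -0.0413, 0.0479]
eef_rot: [2.216, 2.226, 0.001]
force: [0.6, 0.6, -1.7]
opening: 0.0236
```

```bash
python3 -c "
from h import *
go(.638,-.043,.0165,90)"
```

```text
t 6.3 tcp [ 0.6366 -0.0413  0.0479] yaw 90.24 open 0.0236 F [ 0.6  0.6 -1.7] j [ 0.3   0.59 -0.39  1.53  0.25  1.07 -0.15]
shift now-axes mm [-1.7  1.3 31.4] turn [ 0.0009 -0.      0.0041] shift after-turn axes mm [-1.7  1.4 31.4]
```

Call:
step_arm(plan=[-2,1,8,0,0,0,15,0,0,8,0,0,0,15,0,0,6,0,0,0,15,0,0,4,0,0,0,15,0,0,2.5,0,0,0,15,0,0,1.5,0,0,0,15,0,0,0,0,0,0,15,0,0,0,0,0,0,15,0,0,0,0,0,0,15,0,0,0,0,0,0,15])

```text
t: 7.3
tcp_pos: [0.6374, -0.0434, 0.0174]
eef_rot: [2.217, 2.226, 0.0]
force: [0.2, 1.0, -1.5]
opening: 0.0236
```

```bash
python3 -c "
from h import *
go(.638,-.043,.0165,90)"
```

```text
t 7.3 tcp [ 0.6374 -0.0434  0.0174] yaw 90.23 open 0.0236 F [ 0.2  1.  -1.5] j [ 0.29  0.62 -0.38  1.55  0.26  1.02 -0.16]
shift now-axes mm [0.4 0.6 0.9] turn [ 0.0003 -0.0001  0.004 ] shift after-turn axes mm [0.4 0.6 0.9]
```

Call:
step_arm(plan=[0,0,0.7,0,0,0,15,0,0,0.5,0,0,0,15,0,0,0,0,0,0,15,0,0,0,0,0,0,30,0,0,0,0,0,0,40,0,0,0,0,0,0,44,0,0,0,0,0,0,44,0,0,-5,0,0,0,44,0,0,-15,0,0,0,44,0,0,-30,0,0,0,44])

```text
t: 8.3
tcp_pos: [0.6358, -0.0434, 0.0653]
eef_rot: [-2.215, -2.224, 0.004]
force: [0.1, 0.1, -0.2]
opening: 0.044
```

Call:
step_arm(plan=[0,0,-25,0,0,0,60,0,0,-10,0,0,0,85,20,-20,0,0,0,0,85,28,-26,0,0,0,0,85,28,-26,0,0,0,0,85,28,-26,0,0,0,0,85,28,-26,0,0,0,0,85,28,-26,0,0,0,0,85,28,-26,0,0,0,0,85,28,-26,0,0,0,0,85])

```text
t: 9.3
tcp_pos: [0.4332, 0.1727, 0.1014]
eef_rot: [2.216, 2.226, 0.0]
force: [-0.4, 1.0, -0.4]
opening: 0.0848
```

```bash
python3 -c "
from h import *
d=shot('scene','s5.png'); crop('s5.png','s5c.png',220,180,380,300,5)
go(.431,.183,.012,90)"
```

```text
t 9.35 tcp [0.4286 0.1783 0.1015] yaw 90.65 open 0.0853 F [-4.7  5.4 -1.4] j [ 0.07  0.2  -0.58  1.94  0.13  1.03 -0.56]
shift now-axes mm [ 4.6  2.5 89.5] turn [-0.0014 -0.0015  0.0114] shift after-turn axes mm [ 4.7  2.4 89.5]
```

View pics/s5c.png

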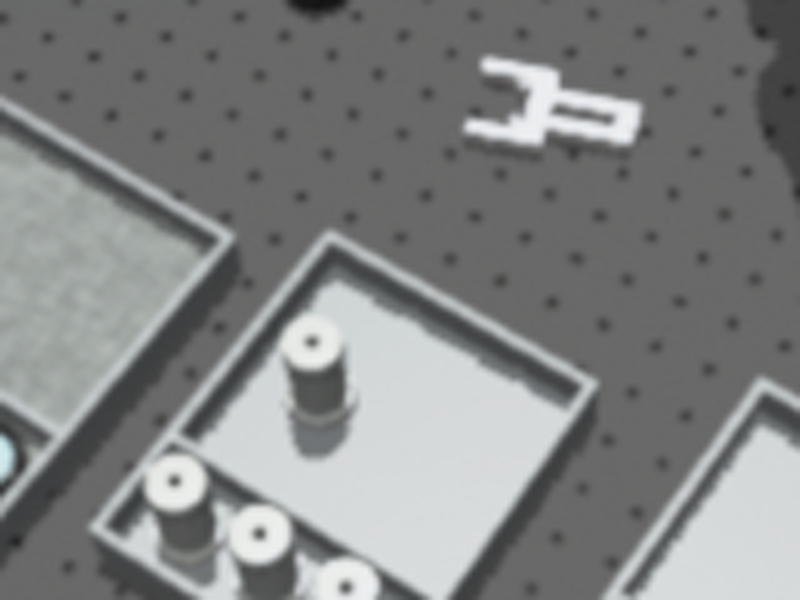

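Call:
step_arm(plan=[10,-3,10,0,0,0,85,0,0,15,0,0,0,85,0,0,5,0,0,0,85,0,0,0,0,0,0,85,0,0,0,0,0,0,85,0,0,0,0,0,0,85,0,0,0,0,0,0,85,0,0,0,0,0,0,85,0,0,0,0,0,0,85,0,0,0,0,0,0,85])

```text
t: 10.35
tcp_pos: [0.4314, 0.1818, 0.0712]
eef_rot: [2.217, 2.226, 0.0]
force: [-0.2, -0.1, 0.2]
opening: 0.0851
```

```bash
python3 -c "
from h import *
go(.431,.183,.012,90)"
```

```text
t 10.35 tcp [0.4314 0.1818 0.0712] yaw 90.23 open 0.0851 F [-0.2 -0.1  0.2] j [ 0.05  0.25 -0.58  1.97  0.16  0.97 -0.6 ]
shift now-axes mm [ 1.2 -0.4 59.2] turn [ 0.0002 -0.0001  0.004 ] shift after-turn axes mm [ 1.2 -0.4 59.2]
```

Call:
step_arm(plan=[1,0,14,0,0,0,85,0,0,18,0,0,0,85,0,0,15,0,0,0,85,0,0,9,0,0,0,85,0,0,3,0,0,0,85,0,0,0,0,0,0,85,0,0,0,0,0,0,20,0,0,0,0,0,0,15,0,0,0,0,0,0,15,0,0,0,0,0,0,15])

```text
t: 11.35
tcp_pos: [0.4317, 0.1828, 0.0125]
eef_rot: [2.217, 2.226, 0.001]
force: [-1.2, -0.1, -1.3]
opening: 0.0278
```

Call:
step_arm(plan=[0,0,0,0,0,0,15,0,0,0,0,0,0,15,0,0,0,0,0,0,15,0,0,-3,0,0,0,15,0,0,-6,0,0,0,15,0,0,-14,0,0,0,15,0,0,-20,0,0,0,15,0,0,-20,0,0,0,15,0,0,-12,0,0,0,15,0,0,0,0,0,0,15])

```text
t: 12.35
tcp_pos: [0.4326, 0.1833, 0.0893]
eef_rot: [2.216, 2.224, 0.005]
force: [-0.1, -0.1, -2.4]
opening: 0.0242
```

```bash
python3 -c "
from h import *
go(.645,.0206,.0165,90)"
```

```text
t 12.35 tcp [0.4326 0.1833 0.0893] yaw 90.23 open 0.0242 F [-0.1 -0.1 -2.4] j [ 0.06  0.23 -0.58  1.95  0.15  1.01 -0.59]
shift now-axes mm [-163.6  211.4   73.4] turn [ 0.0038 -0.001   0.004 ] shift after-turn axes mm [-162.7  212.4   72.8]
```

Call:
step_arm(plan=[-14,18,0,0,0,0,15,-22,28,0,0,0,0,15,-22,28,0,0,0,0,15,-22,28,0,0,0,0,15,-22,28,0,0,0,0,15,-22,28,0,0,0,0,15,-18,26,0,0,0,0,15,-13,16,0,0,0,0,15,-8,11,0,0,0,0,15,0,0,10,0,0,0,15])

```text
t: 13.35
tcp_pos: [0.6446, 0.0185, 0.0767]
eef_rot: [2.219, 2.221, 0.001]
force: [0.3, 0.2, -2.0]
opening: 0.0235
```

Call:
step_arm(plan=[0,0,10,0,0,0,15,0,0,12,0,0,0,15,0,0,8,0,0,0,15,0,0,0,0,0,0,15,0,0,0,0,0,0,15,0,0,0,0,0,0,15,0,0,0,0,0,0,15,0,0,0,0,0,0,15,0,0,0,0,0,0,15,0,0,0,0,0,0,15])

```text
t: 14.35
tcp_pos: [0.6431, 0.0206, 0.0473]
eef_rot: [2.217, 2.226, 0.0]
force: [-0.0, -0.7, -1.4]
opening: 0.0237
```

```bash
python3 -c "
from h import *
go(.645,.0206,.0165,90)
d=shot('scene','s6.png'); crop('s6.png','s6c.png',220,180,380,300,5)"
```

```text
t 14.35 tcp [0.6431 0.0206 0.0473] yaw 90.23 open 0.0237 F [-0.  -0.7 -1.4] j [ 0.22  0.6  -0.42  1.52  0.27  1.08 -0.26]
shift now-axes mm [-0.   1.9 30.8] turn [ 0.0002 -0.      0.004 ] shift after-turn axes mm [ 0.   1.9 30.8]
```

View pics/s6c.png

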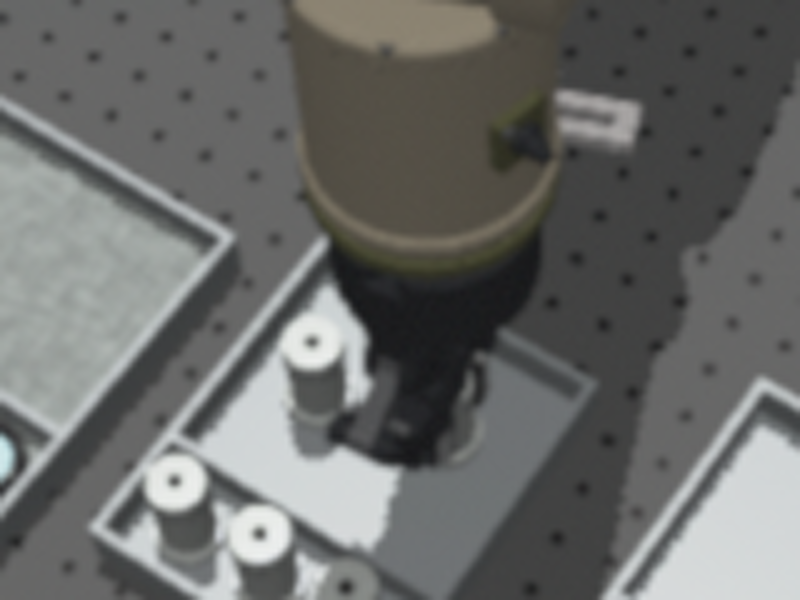

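Call:
step_arm(plan=[0,0,8,0,0,0,15,0,0,8,0,0,0,15,0,0,7,0,0,0,15,0,0,4,0,0,0,15,0,0,2,0,0,0,15,0,0,1,0,0,0,15,0,0,0.8,0,0,0,15,0,0,0,0,0,0,15,0,0,0,0,0,0,15,0,0,0,0,0,0,15])

```text
t: 15.4
tcp_pos: [0.6433, 0.0207, 0.0168]
eef_rot: [2.217, 2.226, 0.001]
force: [-1.2, -0.1, 1.9]
opening: 0.0232
```

Call:
step_arm(plan=[0,0,0,0,0,0,30,0,0,0,0,0,0,40,0,0,0,0,0,0,44,0,0,0,0,0,0,44,0,0,-5,0,0,0,44,0,0,-15,0,0,0,44,0,0,-25,0,0,0,44,0,0,-25,0,0,0,60,0,0,-15,0,0,0,85,0,0,0,0,0,0,85])

```text
t: 16.4
tcp_pos: [0.6449, 0.0209, 0.105]
eef_rot: [2.214, 2.223, 0.007]
force: [0.9, 0.0, -0.1]
opening: 0.0842
```

```bash
python3 -c "
from h import *
go(.4434,-.1497,.06,90)"
```

```text
t 16.4 tcp [0.6449 0.0209 0.105 ] yaw 90.23 open 0.0842 F [ 0.9  0.  -0.1] j [ 0.22  0.55 -0.44  1.46  0.24  1.18 -0.24]
shift now-axes mm [-169.8 -202.4   43.8] turn [ 0.0057 -0.0002  0.004 ] shift after-turn axes mm [-170.6 -201.5   45. ]
```

Call:
step_arm(plan=[-14,-16,0,0,0,0,85,-23,-27,0,0,0,0,85,-23,-27,0,0,0,0,85,-23,-27,0,0,0,0,85,-23,-27,0,0,0,0,85,-23,-27,5,0,0,0,85,-20,-23,10,0,0,0,85,-14,-16,15,0,0,0,85,-8,-10,12,0,0,0,85,0,0,8,0,0,0,85])

```text
t: 17.4
tcp_pos: [0.4413, -0.1525, 0.0498]
eef_rot: [-2.219, -2.221, 0.003]
force: [-0.7, -0.4, -0.7]
opening: 0.0847
```

Call:
step_arm(plan=[0,0,5,0,0,0,85,0,0,0,0,0,0,85,0,0,0,0,0,0,85,0,0,0,0,0,0,85,0,0,0,0,0,0,85,0,0,0,0,0,0,85,0,0,0,0,0,0,85,0,0,0,0,0,0,85,0,0,0,0,0,0,85,0,0,0,0,0,0,85])

```text
t: 18.4
tcp_pos: [0.4437, -0.1512, 0.0463]
eef_rot: [-2.217, -2.226, -0.0]
force: [0.6, 0.6, -0.1]
opening: 0.085
```

```bash
python3 -c "
from h import *
go(.4434,-.1497,.002,90)
d=shot('scene','s7.png'); crop('s7.png','s7c.png',240,110,400,230,5)"
```

```text
t 18.4 tcp [ 0.4437 -0.1512  0.0463] yaw 90.23 open 0.085 F [ 0.6  0.6 -0.1] j [ 0.61  0.27 -0.4   1.99  0.13  0.91  0.15]
shift now-axes mm [ 1.5 -0.3 44.3] turn [ 0.0001 -0.0001  0.004 ] shift after-turn axes mm [ 1.5 -0.3 44.3]
```

View pics/s7c.png

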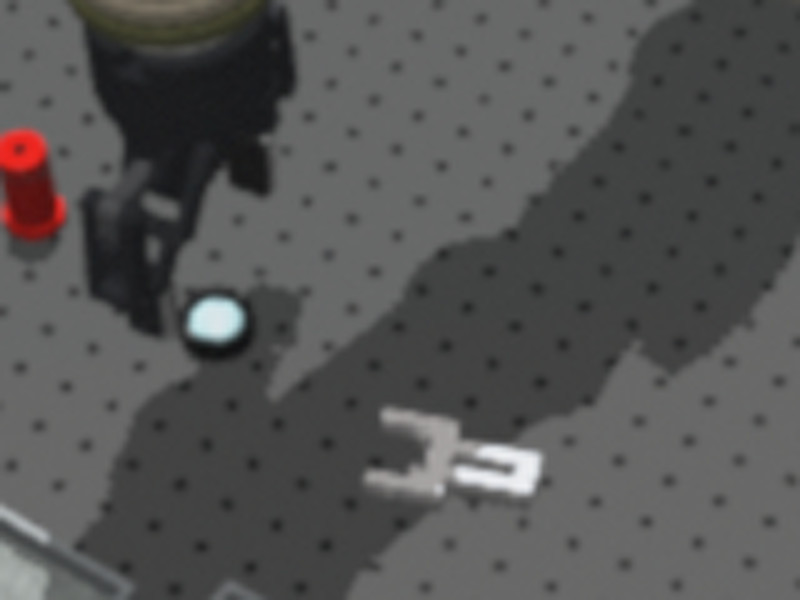

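Call:
step_arm(plan=[1.5,0,12,0,0,0,85,0,0,14,0,0,0,85,0,0,9,0,0,0,85,0,0,6,0,0,0,85,0,0,3,0,0,0,85,0,0,0,0,0,0,85,0,0,0,0,0,0,30,0,0,0,0,0,0,25,0,0,0,0,0,0,25,0,0,0,0,0,0,25])

```text
t: 19.45
tcp_pos: [0.444, -0.1498, 0.003]
eef_rot: [2.217, 2.225, 0.0]
force: [-1.7, -0.9, 5.2]
opening: 0.0335
```

Call:
step_arm(plan=[0,0,0,0,0,0,25,0,0,0,0,0,0,25,0,0,-2,0,0,0,25,0,0,-4,0,0,0,25,0,0,-8,0,0,0,25,0,0,-14,0,0,0,25,0,0,-16,0,0,0,25,0,0,-12,0,0,0,25,0,0,-8,0,0,0,25,0,0,0,0,0,0,25])

```text
t: 20.45
tcp_pos: [0.4445, -0.15, 0.0675]
eef_rot: [2.216, 2.224, 0.001]
force: [0.6, 1.1, -1.9]
opening: 0.0329
```

```bash
python3 -c "
from h import *
go(.6451,-.1828,.06,90)
d=shot('scene','s8.png'); crop('s8.png','s8c.png',240,110,400,230,5)"
```

```text
t 20.45 tcp [ 0.4445 -0.15    0.0675] yaw 90.22 open 0.0329 F [ 0.6  1.1 -1.9] j [ 0.62  0.23 -0.4   1.98  0.11  0.95  0.16]
shift now-axes mm [-33.6 200.5   8. ] turn [0.0021 0.0009 0.0039] shift after-turn axes mm [-32.8 200.6   7.5]
```

View pics/s8c.png

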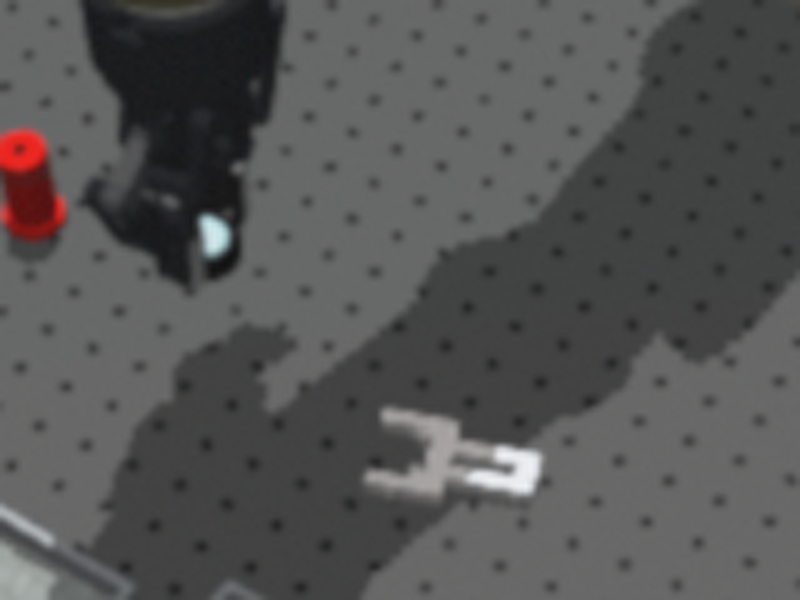

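Call:
step_arm(plan=[-2,12,0,0,0,0,25,-4,24,0,0,0,0,25,-4,26,0,0,0,0,25,-4,26,0,0,0,0,25,-4,26,0,0,0,0,25,-4,26,0,0,0,0,25,-4,24,0,0,0,0,25,-4,20,0,0,0,0,25,-3,12,6,0,0,0,25,0,5,8,0,0,0,25])

```text
t: 21.5
tcp_pos: [0.6462, -0.1821, 0.0508]
eef_rot: [-2.217, -2.225, -0.0]
force: [-0.1, 0.3, -1.4]
opening: 0.0335
```

Call:
step_arm(plan=[0,0,10,0,0,0,25,0,0,6,0,0,0,25,0,0,0,0,0,0,25,0,0,0,0,0,0,25,0,0,0,0,0,0,25,0,0,0,0,0,0,25,0,0,0,0,0,0,25,0,0,0,0,0,0,25,0,0,0,0,0,0,25,0,0,0,0,0,0,25])

```text
t: 22.5
tcp_pos: [0.6448, -0.1818, 0.0363]
eef_rot: [-2.217, -2.226, -0.0]
force: [-0.1, -0.8, -0.4]
opening: 0.0335
```

```bash
python3 -c "
from h import *
go(.6451,-.1828,.0115,90)
d=shot('scene','s9.png'); crop('s9.png','s9c.png',140,170,300,290,5)"
```

```text
t 22.5 tcp [ 0.6448 -0.1818  0.0363] yaw 90.23 open 0.0335 F [-0.1 -0.8 -0.4] j [ 0.46  0.65 -0.35  1.44  0.24  1.09  0.07]
shift now-axes mm [-1.   0.3 24.8] turn [-0.     -0.0001  0.0041] shift after-turn axes mm [-1.   0.3 24.8]
```

View pics/s9c.png

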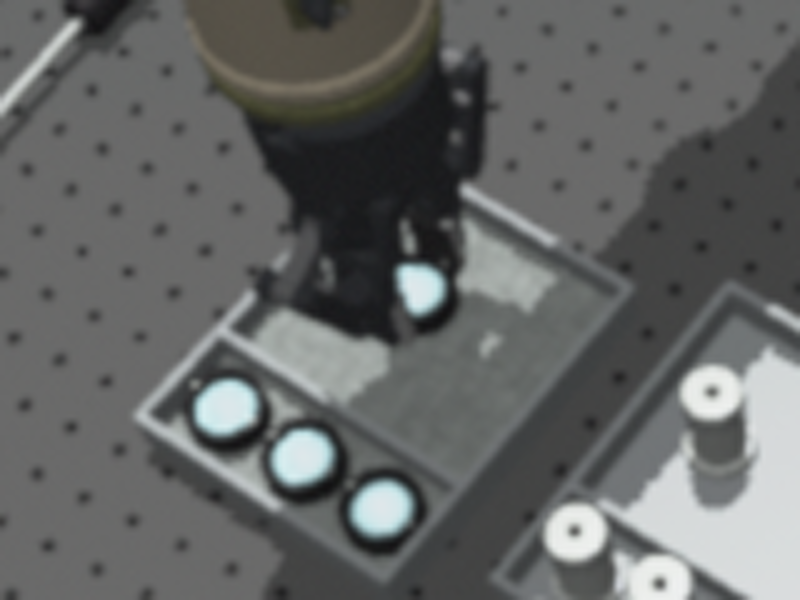

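Lower, then release.

Call:
step_arm(plan=[0,0,8,0,0,0,25,0,0,7,0,0,0,25,0,0,4,0,0,0,25,0,0,2,0,0,0,25,0,0,1.5,0,0,0,25,0,0,1,0,0,0,25,0,0,0.5,0,0,0,25,0,0,0,0,0,0,25,0,0,0,0,0,0,25,0,0,0,0,0,0,25])

```text
t: 23.55
tcp_pos: [0.6449, -0.1819, 0.0125]
eef_rot: [2.217, 2.226, 0.0]
force: [0.2, -0.3, -2.1]
opening: 0.0332
```

```bash
python3 -c "
from h import *
go(.6451,-.1828,.0115,90)"
```

```text
t 23.55 tcp [ 0.6449 -0.1819  0.0125] yaw 90.23 open 0.0332 F [ 0.2 -0.3 -2.1] j [ 0.46  0.68 -0.34  1.46  0.25  1.05  0.07]
shift now-axes mm [-0.9  0.1  1. ] turn [0.0003 0.     0.0041] shift after-turn axes mm [-0.9  0.2  1. ]
```

Call:
step_arm(plan=[0,0,0.7,0,0,0,25,0,0,0.5,0,0,0,25,0,0,0,0,0,0,25,0,0,0,0,0,0,40,0,0,0,0,0,0,50,0,0,0,0,0,0,52,0,0,0,0,0,0,52,0,0,-8,0,0,0,52,0,0,-20,0,0,0,52,0,0,-30,0,0,0,60])

```text
t: 24.55
tcp_pos: [0.6436, -0.1816, 0.0684]
eef_rot: [-2.215, -2.224, 0.002]
force: [0.4, -0.3, 0.7]
opening: 0.0601
```

```bash
python3 -c "
from h import *
go(.459,.002,.06,103.3)"
```

```text
t 24.55 tcp [ 0.6436 -0.1816  0.0684] yaw 90.24 open 0.0601 F [ 0.4 -0.3  0.7] j [ 0.47  0.62 -0.36  1.42  0.23  1.15  0.08]
shift now-axes mm [ 184.3 -183.8    9.2] turn [-0.0032 -0.0015 -0.2279] shift after-turn axes mm [ 221.1 -137.4    8.4]
```

Call:
step_arm(plan=[12,-14,-10,0,0,0,85,24,-24,0,0,0,0,85,24,-24,0,0,0,0,85,24,-24,0,0,0,0,85,24,-24,0,0,0,0,85,24,-24,0,0,0,0,85,24,-24,0,0,0,0,85,18,-18,0,0,0,0,85,10,-10,0,0,0,-0.114,85,0,0,10,0,0,-0.114,85])

```text
t: 25.55
tcp_pos: [0.458, 0.0032, 0.0709]
eef_rot: [1.938, 2.469, 0.002]
force: [0.0, -0.4, 0.6]
opening: 0.0849
```

Call:
step_arm(plan=[0,0,10,0,0,0,85,0,0,8,0,0,0,85,0,0,0,0,0,0,85,0,0,0,0,0,0,85,0,0,0,0,0,0,85,0,0,0,0,0,0,85,0,0,0,0,0,0,85,0,0,0,0,0,0,85,0,0,0,0,0,0,85,0,0,0,0,0,0,85])

```text
t: 26.55
tcp_pos: [0.4581, 0.0014, 0.0512]
eef_rot: [1.949, 2.464, 0.0]
force: [0.5, 0.4, -0.2]
opening: 0.085
```

```bash
python3 -c "
from h import *
go(.459,.002,.002,103.3)
d=shot('scene','s10.png'); crop('s10.png','s10c.png',240,110,400,230,5)
d=shot('top','t10.png'); crop('t10.png','t10c.png',350,140,510,260,5)"
```

```text
t 26.55 tcp [0.4581 0.0014 0.0512] yaw 103.3 open 0.085 F [ 0.5  0.4 -0.2] j [ 0.39  0.25 -0.51  2.01  0.15  0.92  0.03]
shift now-axes mm [ 0.4  1.  49.2] turn [ 0.0001 -0.     -0.0001] shift after-turn axes mm [ 0.4  1.  49.2]
```

View pics/s10c.png

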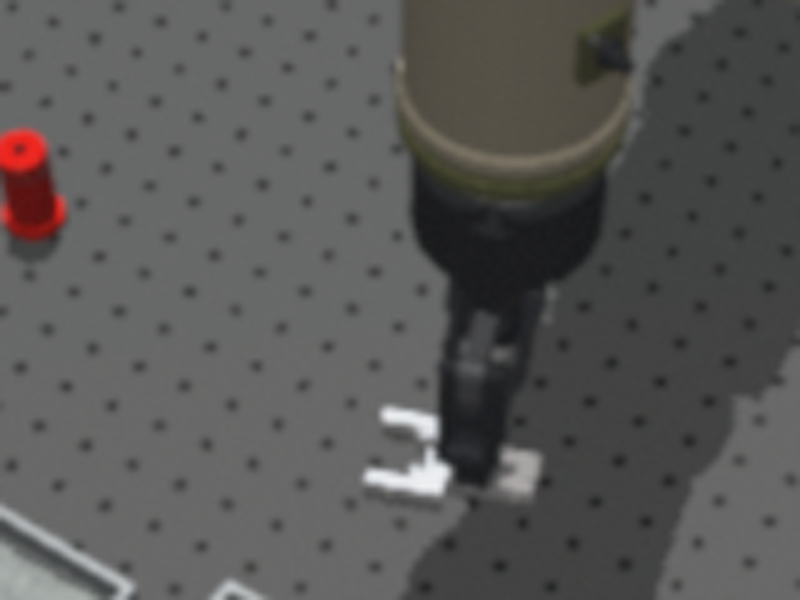

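View pics/t10c.png

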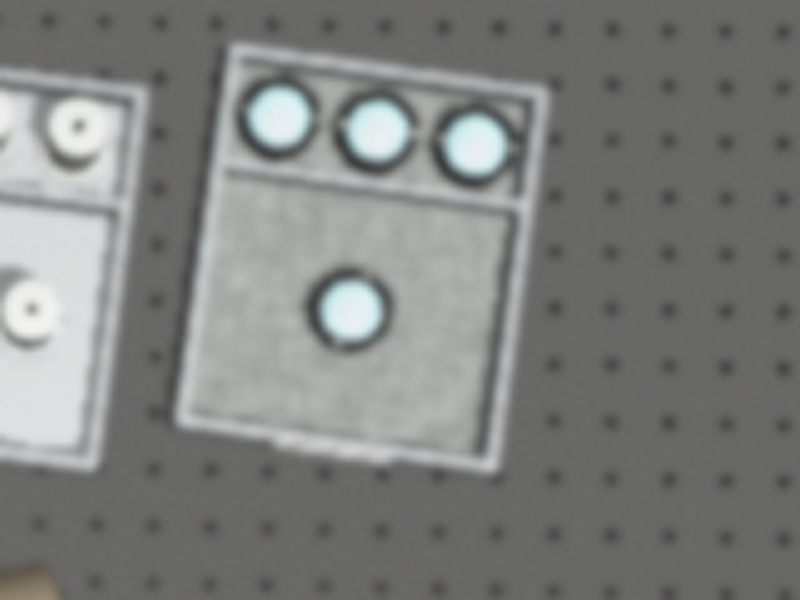

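```bash
python3 -c "
from h import *
d=np.load('pics/s10.png.npz')
print([((proj(d,p)-[240,110])*5).round() for p in [(.507,.0129,.064),(.459,.002,.01),(.4546,.0217,.01),(.4721,-.0524,.01)]])"
```

```text
[array([467., 485.]), array([488., 463.]), array([531., 471.]), array([368., 441.])]
```

Call:
step_arm(plan=[2,0.5,14,0,0,0,85,0,0,16,0,0,0,85,0,0,10,0,0,0,85,0,0,6,0,0,0,85,0,0,4,0,0,0,85,0,0,0,0,0,0,85,0,0,0,0,0,0,30,0,0,0,0,0,0,12,0,0,0,0,0,0,12,0,0,0,0,0,0,12])

```text
t: 27.65
tcp_pos: [0.4583, 0.0034, 0.0014]
eef_rot: [1.949, 2.463, 0.001]
force: [-0.1, 0.2, 0.6]
opening: 0.0276
```

Call:
step_arm(plan=[0,0,0,0,0,0,12,0,0,0,0,0,0,12,0,0,0,0,0,0,12,0,0,-2,0,0,0,12,0,0,-4,0,0,0,12,0,0,-8,0,0,0,12,0,0,-14,0,0,0,12,0,0,-16,0,0,0,12,0,0,-12,0,0,0,12,0,0,0,0,0,0,12])

```text
t: 28.65
tcp_pos: [0.4595, 0.0035, 0.059]
eef_rot: [1.948, 2.461, 0.003]
force: [-0.3, 0.2, -0.9]
opening: 0.0203
```

```bash
python3 -c "
from h import *
go(.6484,.1810,.06,82)
d=shot('scene','s11.png'); crop('s11.png','s11c.png',240,110,400,230,5)"
```

```text
t 28.65 tcp [0.4595 0.0035 0.059 ] yaw 103.29 open 0.0203 F [-0.3  0.2 -0.9] j [ 0.39  0.24 -0.52  2.    0.15  0.93  0.03]
shift now-axes mm [129.3 224.7  -0.4] turn [0.0034 0.0005 0.3716] shift after-turn axes mm [202.1 162.4  -1. ]
```

View pics/s11c.png

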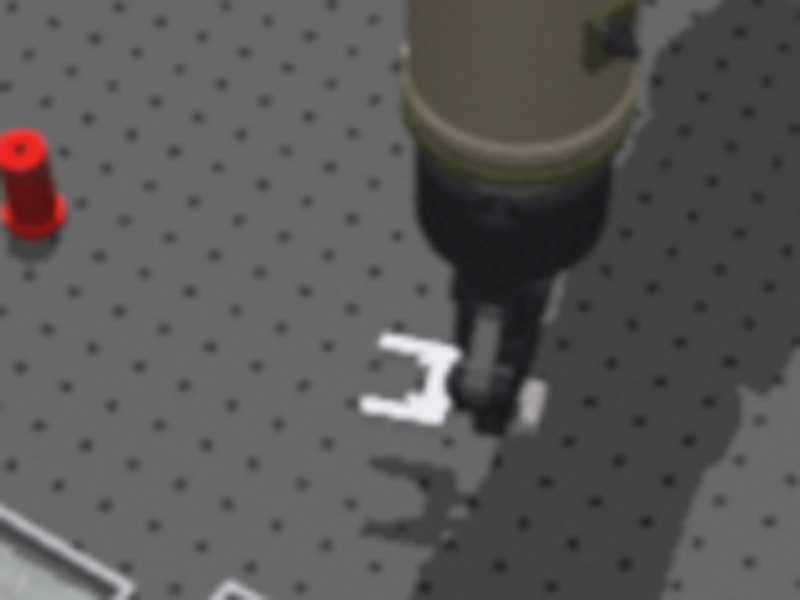

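Call:
step_arm(plan=[7,12,-8,0,0,0,12,14,24,-8,0,0,0,12,17,29,0,0,0,0,12,17,29,0,0,0,0,12,17,29,0,0,0,0,12,17,30,0,0,0,0,12,16,30,0,0,0,0,12,14,24,0,0,0,0.124,12,12,16,0,0,0,0.124,12,0,0,0,0,0,0.124,12])

```text
t: 29.7
tcp_pos: [0.647, 0.1835, 0.0712]
eef_rot: [-2.372, -2.056, 0.0]
force: [-0.2, -0.1, -0.9]
opening: 0.0199
```

Call:
step_arm(plan=[0,0,0,0,0,0,12,0,0,8,0,0,0,12,0,0,10,0,0,0,12,0,0,10,0,0,0,12,0,0,4,0,0,0,12,0,0,0,0,0,0,12,0,0,0,0,0,0,12,0,0,0,0,0,0,12,0,0,0,0,0,0,12,0,0,0,0,0,0,12])

```text
t: 30.7
tcp_pos: [0.647, 0.1806, 0.0415]
eef_rot: [2.371, 2.061, 0.001]
force: [0.5, -0.2, -1.1]
opening: 0.0201
```

```bash
python3 -c "
from h import *
go(.6484,.1810,.0055,82.1)
d=shot('scene','s12.png'); crop('s12.png','s12c.png',300,230,460,350,5)"
```

```text
t 30.7 tcp [0.647  0.1806 0.0415] yaw 81.99 open 0.0201 F [ 0.5 -0.2 -1.1] j [-0.04  0.66 -0.42  1.43  0.28  1.11 -0.64]
shift now-axes mm [ 0.6  1.3 36.1] turn [ 0.0006 -0.0003 -0.002 ] shift after-turn axes mm [ 0.6  1.3 36. ]
```

View pics/s12c.png

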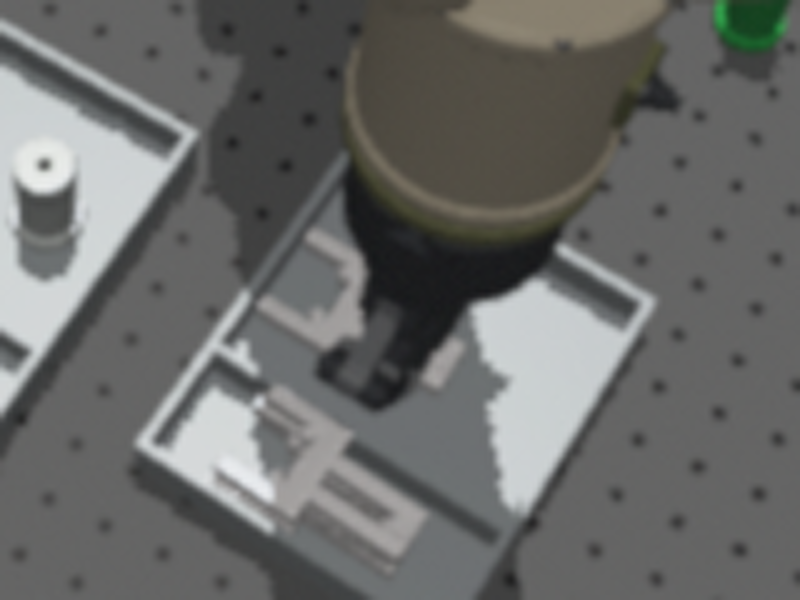

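Call:
step_arm(plan=[0,0,8,0,0,0,12,0,0,10,0,0,0,12,0,0,8,0,0,0,12,0,0,5,0,0,0,12,0,0,2,0,0,0,12,0,0,1,0,0,0,12,0,0,1,0,0,0,12,0,0,0,0,0,0,12,0,0,0,0,0,0,12,0,0,0,0,0,0,12])

```text
t: 31.75
tcp_pos: [0.647, 0.1806, 0.0065]
eef_rot: [2.371, 2.061, 0.001]
force: [1.0, -0.4, -0.2]
opening: 0.0202
```

```bash
python3 -c "
from h import *
go(.6484,.1810,.0055,82.1)
d=shot('scene','s13.png'); crop('s13.png','s13c.png',300,230,460,350,5)"
```

```text
t 31.75 tcp [0.647  0.1806 0.0065] yaw 81.98 open 0.0202 F [ 1.  -0.4 -0.2] j [-0.05  0.7  -0.4   1.45  0.3   1.05 -0.66]
shift now-axes mm [0.6 1.3 1. ] turn [ 0.0005 -0.0002 -0.0021] shift after-turn axes mm [0.6 1.3 1. ]
```

View pics/s13c.png

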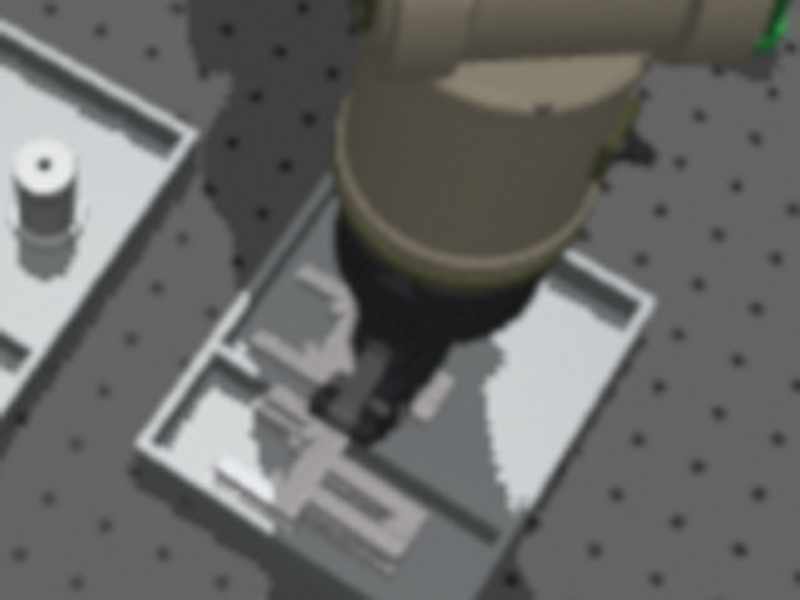

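Call:
step_arm(plan=[0,0,0.6,0,0,0,12,0,0,0.6,0,0,0,12,0,0,0,0,0,0,12,0,0,0,0,0,0,22,0,0,0,0,0,0,26,0,0,0,0,0,0,28,0,0,0,0,0,0,28,0,0,0,0,0,0,28,0,0,0,0,0,0,28,0,0,-3,0,0,0,28])

```text
t: 32.8
tcp_pos: [0.6465, 0.1804, 0.0075]
eef_rot: [-2.371, -2.06, 0.001]
force: [0.0, 0.4, -0.1]
opening: 0.0278
```

Call:
step_arm(plan=[0,0,-6,0,0,0,28,0,0,-12,0,0,0,28,0,0,-20,0,0,0,28,0,0,-20,0,0,0,40,0,0,-20,0,0,0,60,0,0,0,0,0,0,85,0,0,0,0,0,0,85,0,0,0,0,0,0,85,0,0,0,0,0,0,85,0,0,0,0,0,0,85])

```text
t: 33.8
tcp_pos: [0.6464, 0.1804, 0.0851]
eef_rot: [-2.371, -2.06, 0.002]
force: [-0.2, 0.6, 0.1]
opening: 0.085
```

```bash
python3 -c "
from h import *
go(.4603,.335,.08,90)
d=shot('scene','s14.png'); crop('s14.png','s14c.png',300,230,540,350,3.3)"
```

```text
t 33.8 tcp [0.6464 0.1804 0.0851] yaw 81.99 open 0.085 F [-0.2  0.6  0.1] j [-0.04  0.62 -0.43  1.4   0.26  1.18 -0.63]
shift now-axes mm [ 127.2 -205.8    5.3] turn [-0.0013  0.0004 -0.1399] shift after-turn axes mm [ 154.6 -186.1    5.1]
```

View pics/s14c.png

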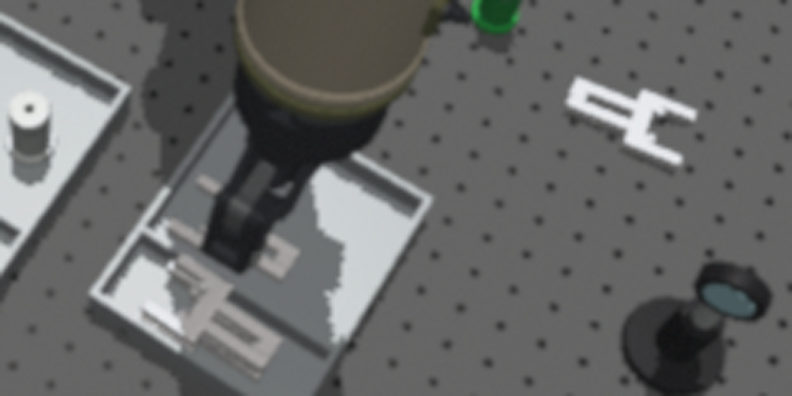

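Call:
step_arm(plan=[10,-16,0,0,0,0,85,17,-27,0,0,0,0,85,17,-27,0,0,0,0,85,17,-27,0,0,0,0,85,17,-27,0,0,0,0,85,17,-27,0,0,0,0,85,15,-25,0,0,0,0,85,12,-18,0,0,0,0,85,7,-12,0,0,0,0,85,0,0,10,0,0,-0.14,85])

```text
t: 34.85
tcp_pos: [0.4596, 0.3397, 0.0772]
eef_rot: [-2.217, -2.226, -0.004]
force: [1.0, 0.8, -0.1]
opening: 0.0851
```

Call:
step_arm(plan=[0,0,15,0,0,0,85,0,0,8,0,0,0,85,0,0,0,0,0,0,85,0,0,0,0,0,0,85,0,0,0,0,0,0,85,0,0,0,0,0,0,85,0,0,0,0,0,0,85,0,0,0,0,0,0,85,0,0,0,0,0,0,85,0,0,0,0,0,0,85])

```text
t: 35.85
tcp_pos: [0.4608, 0.337, 0.053]
eef_rot: [-2.221, -2.221, -0.0]
force: [-0.3, 1.0, 0.5]
opening: 0.0853
```

```bash
python3 -c "
from h import *
go(.4605,.337,.0015,90)
d=shot('scene','s15.png'); crop('s15.png','s15c.png',400,180,560,300,5)
d=shot('top','t15.png'); crop('t15.png','t15c.png',190,140,390,250,4)"
```

```text
t 35.85 tcp [0.4608 0.337  0.053 ] yaw 90.0 open 0.0853 F [-0.3  1.   0.5] j [-0.27  0.48 -0.53  1.72  0.28  1.02 -0.9 ]
shift now-axes mm [-0.  -0.3 51.5] turn [ 0.0001 -0.0001  0.    ] shift after-turn axes mm [-0.  -0.3 51.5]
```

View pics/s15c.png

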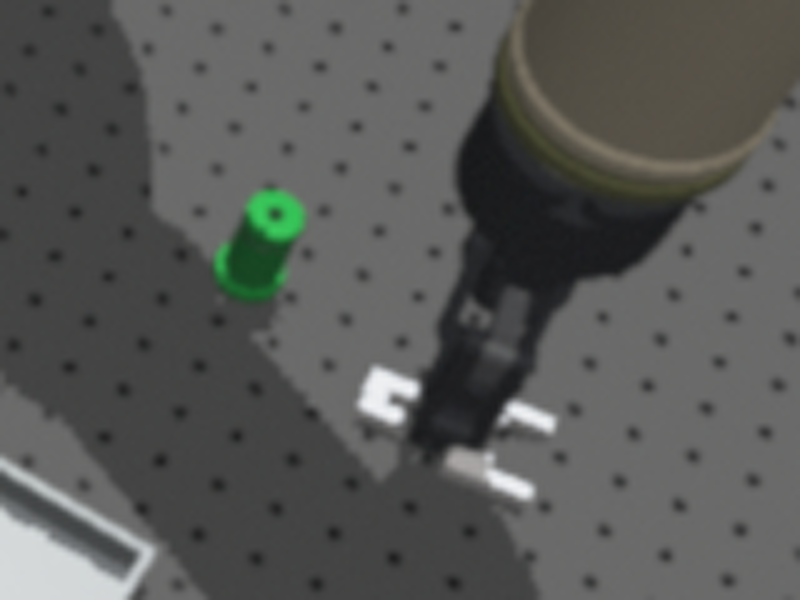

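View pics/t15c.png

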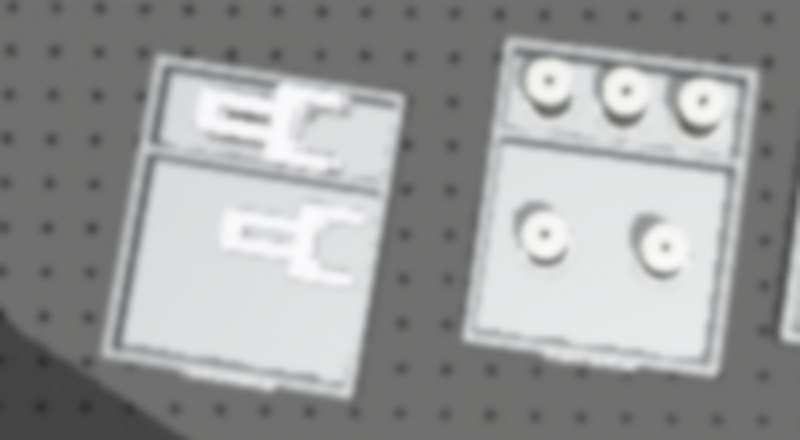

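Call:
step_arm(plan=[0,0,15,0,0,0,85,0,0,16,0,0,0,85,0,0,11,0,0,0,85,0,0,6,0,0,0,85,0,0,3.5,0,0,0,85,0,0,0,0,0,0,85,0,0,0,0,0,0,30,0,0,0,0,0,0,12,0,0,0,0,0,0,12,0,0,0,0,0,0,12])

```text
t: 36.95
tcp_pos: [0.461, 0.3371, 0.0018]
eef_rot: [2.221, 2.221, 0.001]
force: [-0.3, -0.4, 0.2]
opening: 0.028
```

Call:
step_arm(plan=[0,0,0,0,0,0,12,0,0,0,0,0,0,12,0,0,0,0,0,0,12,0,0,-2,0,0,0,12,0,0,-4,0,0,0,12,0,0,-8,0,0,0,12,0,0,-14,0,0,0,12,0,0,-16,0,0,0,12,0,0,-16,0,0,0,12,0,0,0,0,0,0,12])

```text
t: 37.95
tcp_pos: [0.4624, 0.3384, 0.065]
eef_rot: [2.221, 2.221, 0.009]
force: [0.3, 0.4, -0.4]
opening: 0.0199
```

```bash
python3 - <<'E'
from h import *
import math
a=math.radians(-7.9); c=(.6509,.1807)
T=np.load('pics/t15.png.npz')
for n,U,V in [('fR tail',222,230),('fR prong',358,247)]:
    p=ray(T,(U+.5)/4-.5+190,(V+.5)/4-.5+140,.014); q=p[:2]-c; print(n,p.round(4),'tray',(np.array([[math.cos(a),math.sin(a)],[-math.sin(a),math.cos(a)]])@q).round(4))
x,y=-.050,.005
go(c[0]+x*math.cos(a)-y*math.sin(a),c[1]+x*math.sin(a)+y*math.cos(a),.0055,82.1)
d=shot('scene','s16.png'); crop('s16.png','s16c.png',400,180,560,300,5)
E
```

```text
fR tail [0.6496 0.2004 0.014 ] tray [-0.004   0.0194]
fR prong [0.6417 0.125  0.014 ] tray [-0.0015 -0.0564]
t 37.95 tcp [0.4624 0.3384 0.065 ] yaw 90.0 open 0.0199 F [ 0.3  0.4 -0.4] j [-0.27  0.46 -0.54  1.71  0.27  1.04 -0.89]
shift now-axes mm [-146.1  139.4   59.7] turn [ 0.0044 -0.0035  0.1379] shift after-turn axes mm [-125.3  158.4   59.5]
```

View pics/s16c.png

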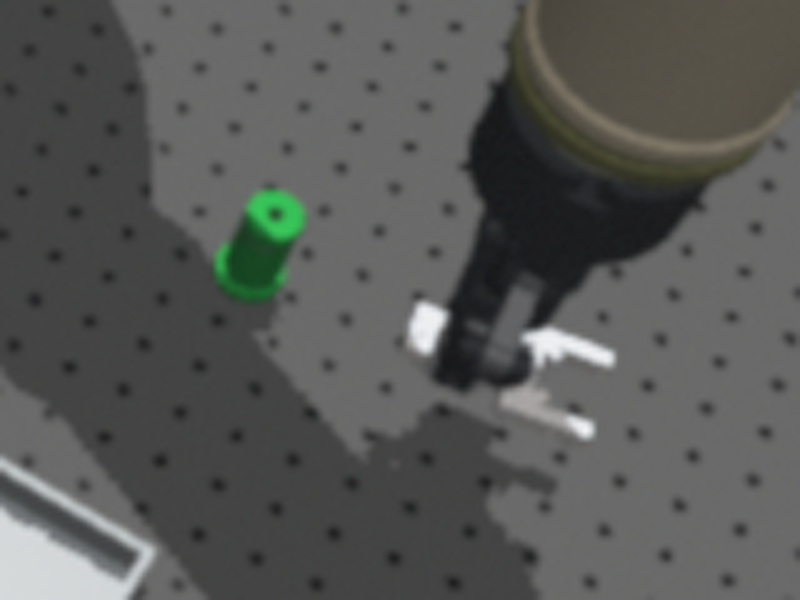

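Call:
step_arm(plan=[-8,8,-3,0,0,0,12,-15,14,-3,0,0,0,12,-20,18,0,0,0,0,12,-20,19,0,0,0,0,12,-20,19,0,0,0,0,12,-20,19,0,0,0,0,12,-20,19,0,0,0,0,12,-16,15,0,0,0,0,12,-11,11,0,0,0,0,12,0,0,0,0,0,0.138,12])

```text
t: 39.0
tcp_pos: [0.6046, 0.1829, 0.0664]
eef_rot: [2.374, 2.056, -0.003]
force: [0.1, -0.5, -1.0]
opening: 0.02
```

Call:
step_arm(plan=[0,0,0,0,0,0,12,0,0,8,0,0,0,12,0,0,10,0,0,0,12,0,0,8,0,0,0,12,0,0,0,0,0,0,12,0,0,0,0,0,0,12,0,0,0,0,0,0,12,0,0,0,0,0,0,12,0,0,0,0,0,0,12,0,0,0,0,0,0,12])

```text
t: 40.0
tcp_pos: [0.603, 0.187, 0.0417]
eef_rot: [2.369, 2.063, 0.001]
force: [-0.4, -0.2, -1.3]
opening: 0.0199
```

```bash
python3 -c "
from h import *
go(.6039,.1872,.0055,82.1)
d=shot('scene','s17.png'); crop('s17.png','s17c.png',300,230,460,350,5)"
```

```text
t 40.0 tcp [0.603  0.187  0.0417] yaw 82.1 open 0.0199 F [-0.4 -0.2 -1.3] j [-0.04  0.59 -0.43  1.56  0.27  1.06 -0.68]
shift now-axes mm [ 0.3  0.9 36.2] turn [ 0.0004 -0.0002 -0.0001] shift after-turn axes mm [ 0.3  0.9 36.2]
```

View pics/s17c.png

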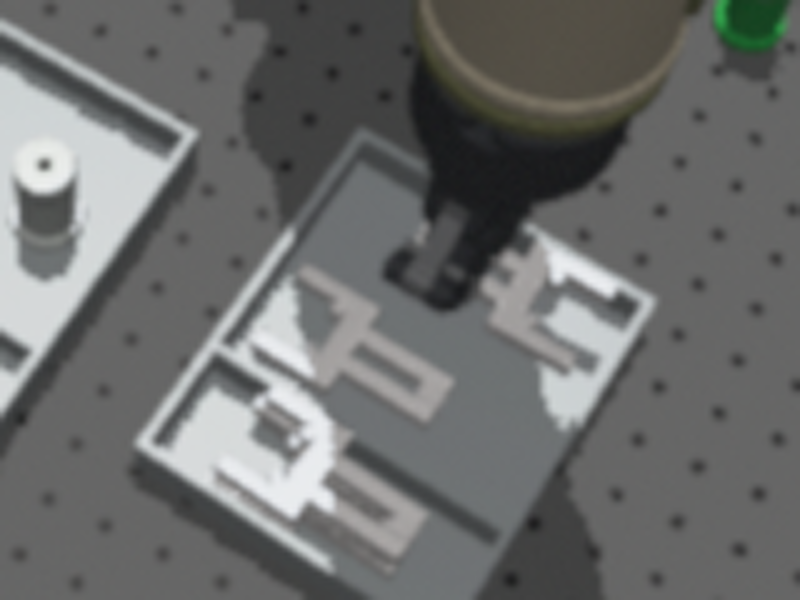

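Call:
step_arm(plan=[-1,0.9,8,0,0,0,12,0,0,10,0,0,0,12,0,0,8,0,0,0,12,0,0,5,0,0,0,12,0,0,2,0,0,0,12,0,0,1,0,0,0,12,0,0,1,0,0,0,12,0,0,0,0,0,0,12,0,0,0,0,0,0,12,0,0,0,0,0,0,12])

```text
t: 41.05
tcp_pos: [0.6037, 0.186, 0.0067]
eef_rot: [2.369, 2.063, 0.001]
force: [-0.6, 0.4, -1.7]
opening: 0.02
```

```bash
python3 -c "
from h import *
go(.6039,.1872,.0055,82.1)
d=shot('scene','s18.png'); crop('s18.png','s18c.png',300,230,460,350,5)"
```

```text
t 41.05 tcp [0.6037 0.186  0.0067] yaw 82.1 open 0.02 F [-0.6  0.4 -1.7] j [-0.05  0.63 -0.42  1.58  0.29  1.   -0.69]
shift now-axes mm [ 1.2 -0.   1.2] turn [ 0.0004 -0.0003 -0.    ] shift after-turn axes mm [ 1.2 -0.   1.2]
```

View pics/s18c.png

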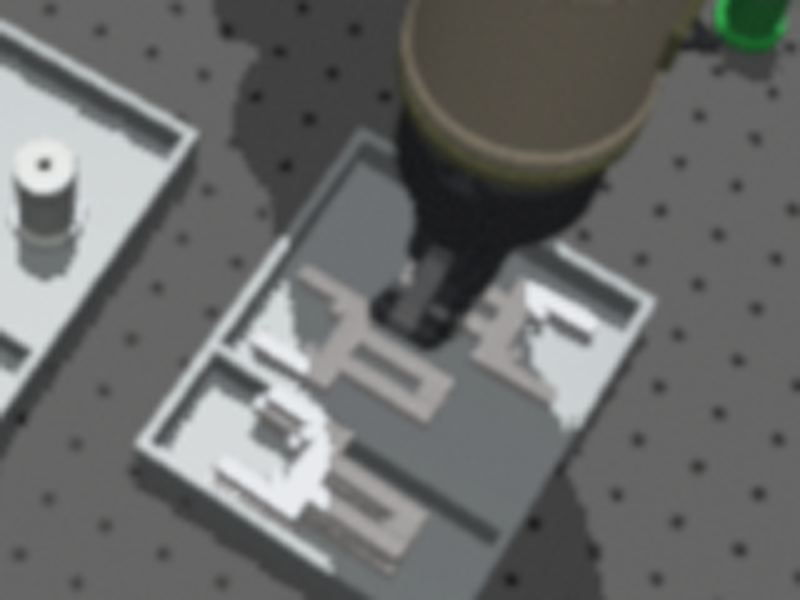

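Call:
step_arm(plan=[0,0,0.6,0,0,0,12,0,0,0.6,0,0,0,12,0,0,0,0,0,0,12,0,0,0,0,0,0,22,0,0,0,0,0,0,25,0,0,0,0,0,0,25.5,0,0,0,0,0,0,25.5,0,0,0,0,0,0,25.5,0,0,0,0,0,0,25.5,0,0,-3,0,0,0,25.5])

```text
t: 42.1
tcp_pos: [0.6032, 0.1857, 0.0079]
eef_rot: [-2.369, -2.063, 0.001]
force: [-0.7, 0.2, -0.3]
opening: 0.0253
```

```bash
python3 -c "
from h import *
go(.6039,.1872,.0055,82.1)
d=shot('scene','s19.png'); crop('s19.png','s19c.png',300,230,460,350,5)"
```

```text
t 42.1 tcp [0.6032 0.1857 0.0079] yaw 82.1 open 0.0253 F [-0.7  0.2 -0.3] j [-0.05  0.63 -0.42  1.58  0.29  1.   -0.69]
shift now-axes mm [1.6 0.4 2.4] turn [-0.0008  0.0003 -0.0001] shift after-turn axes mm [1.6 0.4 2.4]
```

View pics/s19c.png

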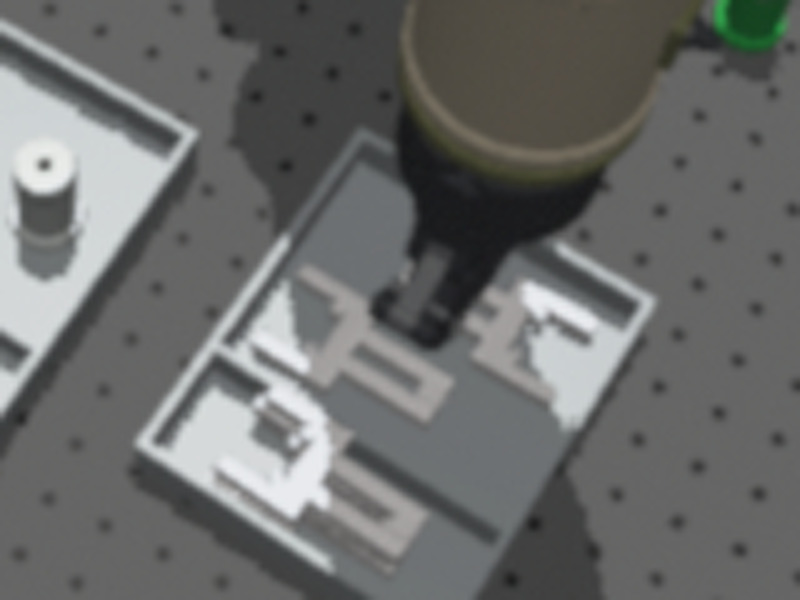

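Fork R is unmoved and the fork in front stays where it was set. Lift straight up, then back out to the front.

Call:
step_arm(plan=[0,0,-5,0,0,0,25.5,0,0,-8,0,0,0,25.5,0,0,-15,0,0,0,25.5,0,0,-25,0,0,0,25.5,0,0,-30,0,0,0,25.5,0,0,-30,0,0,0,25.5,0,0,-30,0,0,0,25.5,0,-25,-20,0,0,0,25.5,0,-30,0,0,0,0,25.5,0,-30,0,0,0,0,25.5])

```text
t: 43.15
tcp_pos: [0.519, 0.1982, 0.1735]
eef_rot: [2.368, 2.062, 0.005]
force: [0.2, -0.1, 0.8]
opening: 0.0256
```

Call:
step_arm(plan=[0,-30,0,0,0,0,25.5,0,-25,0,0,0,0,25.5,0,-15,0,0,0,0,25.5,0,0,0,0,0,0,25.5,0,0,0,0,0,0,25.5,0,0,0,0,0,0,25.5,0,0,0,0,0,0,25.5,0,0,0,0,0,0,25.5,0,0,0,0,0,0,25.5,0,0,0,0,0,0,25.5])

```text
t: 44.15
tcp_pos: [0.4501, 0.2072, 0.1711]
eef_rot: [-2.369, -2.063, 0.0]
force: [0.2, 0.4, -0.1]
opening: 0.0258
```

```bash
python3 -c "
from h import *
go(.45,.19,.17,82.1)
d=shot('scene','s20.png'); crop('s20.png','s20c.png',150,170,450,370,2.6)
d=shot('top','t20.png'); crop('t20.png','t20c.png',110,130,480,300,2.1)"
```

```text
t 44.15 tcp [0.4501 0.2072 0.1711] yaw 82.09 open 0.0258 F [ 0.2  0.4 -0.1] j [-0.02  0.18 -0.54  1.79  0.1   1.2  -0.72]
shift now-axes mm [-17.    2.3   1.1] turn [-0.0004 -0.0001 -0.0002] shift after-turn axes mm [-17.    2.2   1.1]
```

View pics/s20c.png

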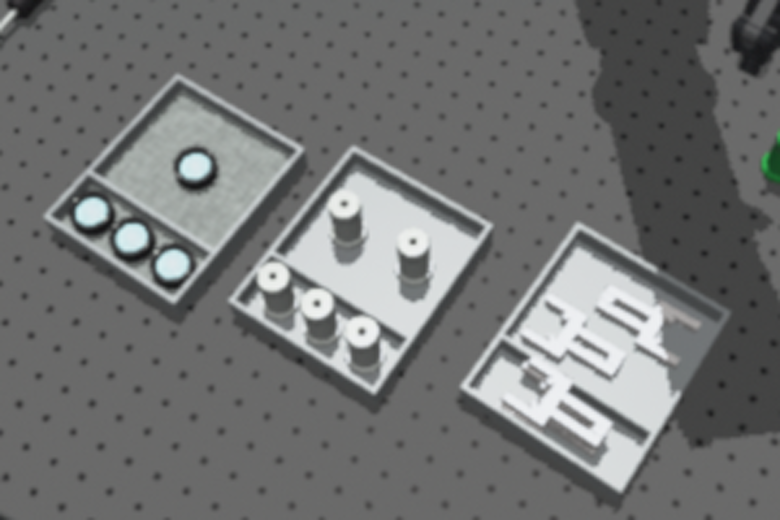

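View pics/t20c.png

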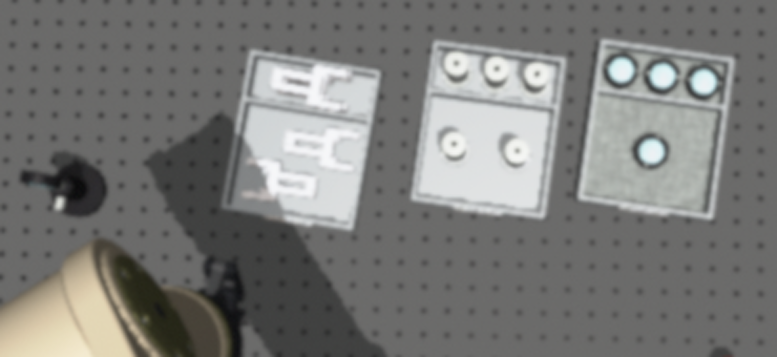

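View pics/s20.png

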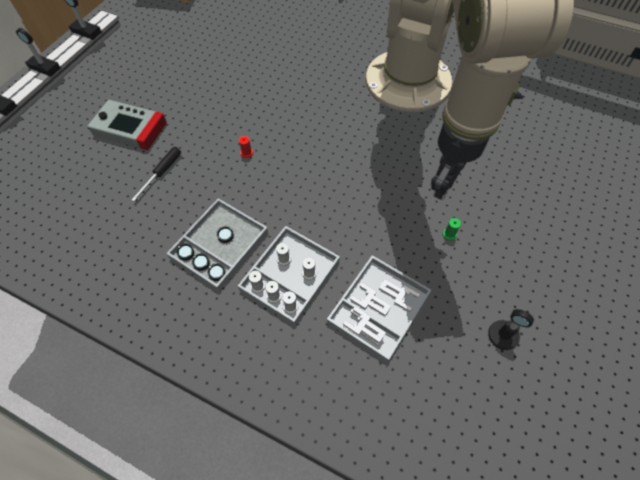

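```bash
python3 -c "
from h import *
crop('s20.png','s21c.png',320,250,440,340,6.5)"
```

```text
(no output)
```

View pics/s21c.png

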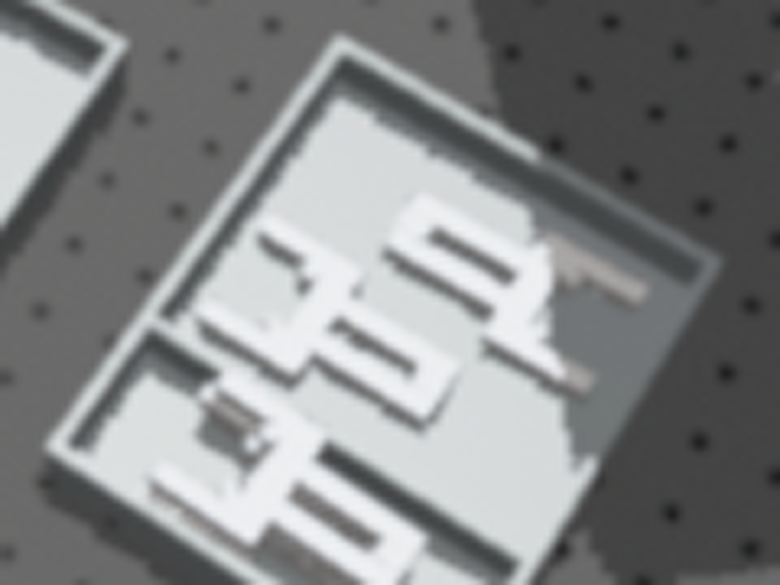

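Both forks lie flat on the tray floor with a clear gap between them and clear of the walls. Both posts stand upright, the lens mount is flat, and the bystanders have not moved. Signing off.

```bash
python3 -c "
from plant import *
print(sign_off()); print(get_obs()['t'])"
```

```text
the job is handed in; nothing more can be done
None
the job is handed in; nothing more can be done
```

All five loose parts are in their trays and the job is handed in, about 44 s into the 125 s limit. `sign_off()` gives no verdict, so this rests on my own last checks.

- **Posts:** both steel posts stand upright in the front compartment of the post tray, left and right of its middle.
- **Lens mount:** it lies flat near the middle of the foam in the lens tray.
- **Forks:** both lie flat side by side in the fork tray, with a clear gap between them and clear of the walls.

**Last pictures:** The final pictures from both cameras show this. The hex driver, the lens on its post, and the red and green look-alike posts show no visible movement. I judged that by eye and did not measure it. The gripper was empty, with its fingers about 0.17 m above the table and clear of everything. The force reading was about zero.

**Small disagreements:**
- The fork positions from the two cameras differed by 2–4 mm along the tail. I corrected for this before gripping.
- The opening read about 33 mm on the 36 mm lens ring and 20 mm on the 22 mm fork tails. Both grips held.

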